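# Step the loaded chip carrier under the pointer

### The job

Three or four colour-coded chip mounts lie on the grey mat: seat each one flat in the nest of its own colour on the x-y stage's carrier. When all are loaded, move the carrier by its post so that the fixed needle points at the white cross first and then at the dot of each loaded mount in the order red, yellow, green, blue (skip any that is missing), standing still for a second within about 2 mm at each; then draw the carrier fully out towards you again and leave it with every mount still in its nest. Do not press on the needle or its arm, and leave the other things on the table where they are.

Things in the scene. Friction and masses are not known exactly. Their poses are not given: they have to be found in the camera images.
- chip_red: red chip mount: square metal block 30 x 30 x 16 mm, 35 g, with a gold pad and a 6 mm white dot in the middle of both its large faces (both ways up are alike). Origin at the block's centre, z normal to the dotted faces. May be absent (None).
- chip_yellow: yellow chip mount: square metal block 30 x 30 x 16 mm, 35 g, with a gold pad and a 6 mm white dot in the middle of both its large faces (both ways up are alike). Origin at the block's centre, z normal to the dotted faces. May be absent (None).
- chip_green: green chip mount: square metal block 30 x 30 x 16 mm, 35 g, with a gold pad and a 6 mm white dot in the middle of both its large faces (both ways up are alike). Origin at the block's centre, z normal to the dotted faces. May be absent (None).
- chip_blue: blue chip mount: square metal block 30 x 30 x 16 mm, 35 g, with a gold pad and a 6 mm white dot in the middle of both its large faces (both ways up are alike). Origin at the block's centre, z normal to the dotted faces. May be absent (None).
- nest_red (a point): centre of the floor of the red nest (far left of the four seen from the robot) on the carrier: square pocket 34 x 34 mm between red lips 3 mm thick and 4 mm high, 60 mm between nest centres; axes along the slides (x away from the robot). A seated mount's origin is 8 mm above this point.
- nest_yellow (a point): centre of the floor of the yellow nest (far right of the four seen from the robot) on the carrier: square pocket 34 x 34 mm between yellow lips 3 mm thick and 4 mm high, 60 mm between nest centres; axes along the slides (x away from the robot). A seated mount's origin is 8 mm above this point.
- nest_green (a point): centre of the floor of the green nest (near left of the four seen from the robot) on the carrier: square pocket 34 x 34 mm between green lips 3 mm thick and 4 mm high, 60 mm between nest centres; axes along the slides (x away from the robot). A seated mount's origin is 8 mm above this point.
- nest_blue (a point): centre of the floor of the blue nest (near right of the four seen from the robot) on the carrier: square pocket 34 x 34 mm between blue lips 3 mm thick and 4 mm high, 60 mm between nest centres; axes along the slides (x away from the robot). A seated mount's origin is 8 mm above this point.
- datum (a point): centre of the white 16 mm cross painted on the carrier's top, midway between the four nests
- pointer_tip (a point): tip of the fixed brass needle (4 mm thick) that slants down from the column's arm at the far end of the stage; 25 mm above the carrier's top, 9 mm above a seated mount. Needle, arm and column stand on its far (+x) side, arm 180 mm above the table. Do not bend it.
- pointer: fixed column, arm and needle at the far end of the stage, 260 mm tall; origin as stage (the column's axis 235 mm, the needle's tip 80 mm along x from it)
- grip_post (a point): square aluminium post 22 x 22 mm on a tongue at the near side of the carrier, 115 mm from the datum; it rises 41 mm above the carrier's top; this point lies on its axis 25 mm above the carrier's top (80 mm above the table). Moves the carrier on both slides; sides parallel to the slides.
- slide_x (a joint): carrier's lower slide, m: 0 = drawn fully out towards the robot (clear of the pointer), 0.175 = fully in; stays where it is left (about 3 N friction). The needle is over the datum at 0.13
- slide_y (a joint): carrier's upper slide, m: -0.05 (right) to 0.05 (left), 0 = centred; stays where it is left (about 3 N friction)
- stage: fixed base of the x-y stage, 360 x 170 mm, origin on the table; slides run along its x and y axes. The carrier is a black plate 150 x 150 mm, top 55 mm above the table
- mat: fixed grey foam mat 180 x 180 x 4 mm on which the chip mounts lie; origin centre of its underside
- post_holder: bystander, leave alone: black cylinder dia 25 x 72 mm; origin centre of its underside
- lens_mount: bystander, leave alone: black 50 mm square plate with glass disc, 20 mm high; origin centre of its underside
- driver: bystander, leave alone: screwdriver 160 mm, lying; origin in its handle line
- cleaner_jar: bystander, leave alone: jar dia 44 x 60 mm; origin centre of its underside
- clamp_fork: bystander, leave alone: steel bar 60 x 28 x 8 mm with black knob; origin centre of its underside
- chip_case: bystander, leave alone: clear flat case 55 x 45 x 15 mm, orange lid; origin centre of its underside
- sensor_head: bystander, leave alone: grey disc dia 40 x 16 mm; origin centre of its underside

How it is judged:
On the way, in this order (a step that is already met when the one before it is completed fails the run):
1. every chip mount that is there lies seated flat in the nest of its own colour (horizontal distance between chip_red and nest_red below 0.004 m and z of chip_red in the frame of nest_red between 0.005 and 0.0105 m and angle between the z axis of chip_red and the z axis of nest_red, either way round below 0.12 rad and horizontal distance between chip_yellow and nest_yellow below 0.004 m and z of chip_yellow in the frame of nest_yellow between 0.005 and 0.0105 m and angle between the z axis of chip_yellow and the z axis of nest_yellow, either way round below 0.12 rad and horizontal distance between chip_green and nest_green below 0.004 m and z of chip_green in the frame of nest_green between 0.005 and 0.0105 m and angle between the z axis of chip_green and the z axis of nest_green, either way round below 0.12 rad and horizontal distance between chip_blue and nest_blue below 0.004 m and z of chip_blue in the frame of nest_blue between 0.005 and 0.0105 m and angle between the z axis of chip_blue and the z axis of nest_blue, either way round below 0.12 rad), for 0.2 s.
2. the carrier's white cross stands still under the pointer (within 3 mm) for 0.6 s (horizontal distance between datum and pointer_tip below 0.003 m), for 0.6 s.
3. the red mount, in its nest, stands still under the pointer (its centre within 3 mm) for 0.6 s (horizontal distance between chip_red and nest_red below 0.004 m and z of chip_red in the frame of nest_red between 0.005 and 0.0105 m and angle between the z axis of chip_red and the z axis of nest_red, either way round below 0.12 rad and horizontal distance between chip_red and pointer_tip below 0.003 m), for 0.6 s.
4. the yellow mount, in its nest, stands still under the pointer (its centre within 3 mm) for 0.6 s (horizontal distance between chip_yellow and nest_yellow below 0.004 m and z of chip_yellow in the frame of nest_yellow between 0.005 and 0.0105 m and angle between the z axis of chip_yellow and the z axis of nest_yellow, either way round below 0.12 rad and horizontal distance between chip_yellow and pointer_tip below 0.003 m), for 0.6 s.
5. the green mount, in its nest, stands still under the pointer (its centre within 3 mm) for 0.6 s (horizontal distance between chip_green and nest_green below 0.004 m and z of chip_green in the frame of nest_green between 0.005 and 0.0105 m and angle between the z axis of chip_green and the z axis of nest_green, either way round below 0.12 rad and horizontal distance between chip_green and pointer_tip below 0.003 m), for 0.6 s.
6. the blue mount, in its nest, stands still under the pointer (its centre within 3 mm) for 0.6 s (horizontal distance between chip_blue and nest_blue below 0.004 m and z of chip_blue in the frame of nest_blue between 0.005 and 0.0105 m and angle between the z axis of chip_blue and the z axis of nest_blue, either way round below 0.12 rad and horizontal distance between chip_blue and pointer_tip below 0.003 m), for 0.6 s.
At the end, for the whole second after the job is handed in: Every mount that is there rests flat in the nest of its own colour (centre within 4 mm, seated within 2.5 mm in height), and the carrier is drawn out towards the robot to within 12 mm of its stop (all of step 1 and value of joint slide_x below 0.012 m and linear speed of each of chip_red, chip_yellow, chip_green, chip_blue below 0.02 m/s); the robot touches nothing.
It fails at once if the needle, its arm or its column is pushed by the arm or gripper with more than 10 N (contact force between any of the arm, the fingers and pointer above 10 N).
It fails at once if a bystander is moved more than 5 cm (distance of any of post_holder, lens_mount, driver, cleaner_jar, clamp_fork, chip_case, sensor_head from where it was at the start of the episode above 0.05 m).
Of chip_red, chip_yellow, chip_green, chip_blue only 3 to 4 are there at a start; the rules pass over those that are not, and their reading is None.
At some moment in a run one of chip_red, chip_yellow, chip_green, chip_blue may be knocked a few centimetres aside while the robot is not near it.
Once in a run the grip may slacken for a moment while it holds something.
It also fails if it takes over 210 s, if anything falls off the work surface, if the arm or the gripper's body presses on something with over 40 N, if the wrist force passes 120 N, or if a joint passes its speed limit or range.

### The arm

A 6-joint arm with a two-finger parallel gripper is mounted at the origin on the work surface. World frame = base frame: x ahead of the robot, y to its left, z up, the work surface at z = 0. Lengths are in m, angles in rad, forces in N, time in s.
With the tool pointing down it reaches from about 0.35 to 0.975 m from the base axis. Payload 4.9 kg.
Tool frame: the origin (TCP) lies at the very end of the fingers, on their centre line; the grasp point (between the pads) lies 19 mm behind it (manip.hold_point_z is the distance from the TCP to the grasp point, in m); z points along the fingers, y is the direction in which the jaws open and shut (so a half turn about z gives the same grasp; the last joint's range is limited). The gripper opens to 85 mm and grips with 20 to 120 N. Pads are 22 mm wide; open, the fingers measure 114 mm over their backs; the gripper's body (76 mm by 85 mm) begins 54 mm behind the grasp point. The pads swing forward as they close: fully open they stand 13 mm farther back than shut.
Start: joints at [-1.414, 0.053, 1.613, -0, 1.476, -0.119], TCP at [0.17, -0.601, 0.231] pointing down, gripper open.
Joint ranges: [-3.01, 3.01], [-1.01, 2.22], [0.06, 2.58], [-1.02, 4.17], [0.09, 2.62], [-3.14, 3.14]. Speed limits (rad/s): [2.57, 2.57, 3.14, 3.14, 3.14, 3.14].

### API

Orientations are given as a unit quaternion [w, x, y, z].
In Python, from plant import monitor, grab_frame, camera_params, ticket, manip gives the robot as it stands.
- The arm moves only by the tool play_rows, never from a script. Its argument "commands" is a list of rows, each an object of numbers: "dx", "dy", "dz": the shift along the tool's x, y, z in cm; "rx", "ry", "rz": the turn, a rotation vector about the tool's x, y, z in rad; "claw": the closure, from 0 (fully open) to 1 (shut). In form: [{"dx": .., "dy": .., "dz": .., "rx": .., "ry": .., "rz": .., "claw": ..}, ...]. A call has 1 to 5 rows; each row is the pose to reach, as a shift and turn from the pose measured when the call began, along the tool's axes at that moment; what a row does not reach only later rows make up. A row lasts 1/10 s, in which the tool goes at most 50 mm and 8.59 degrees, less where a joint would pass 70% of its speed; a pose out of reach is approached as far as the arm can. A call with a gripper value outside its range is refused whole. The fingers move at their own pace and stop on an object; the grip force is fixed at half the most. Time passes only in rows, so rows that repeat a pose let the fingers close. It gives the time, the measured TCP pose, the force and the opening at its end, in the units of the state.
- monitor.state(): the state, without advancing time (a new reading comes with each control period).
- grab_frame(name): name is "side" or "top"; returns the picture (384x512x3 uint8, blue, green, red); there is no depth.
- camera_params(name): a dict with "fx", "fy", "cx", "cy" (pixels), "k1" (the pictures are not rectified: a ray, as slopes to the right and down, at radius r is drawn at 1 + k1 r^2 times it, then the intrinsics apply), "rvec" (rotation vector, rad) and "tvec" (3), from world to camera coordinates, as OpenCV has them. Camera axes: x right, y down, z forward; pixel columns grow to the right and rows downward; lengths in m; the calibration is good to about 2 mm. A picture is of the moment at which its call begins. camera_params takes no time and is no camera call.
- ticket.job_done(): hands the job in, once; it reports no verdict.
The state is a dict: "time": time; "joint_pos": joint angles; "joint_vel": joint speeds; "joint_efforts": joint torques, N m; "tool_pos": TCP position; "tool_rot": TCP orientation; "contact_force": force on the tool from outside, world axes, zero at the start; "ft_torque": the same for the moment, N m; "gripper_width": opening from 0.0 (shut) to 1.0 (fully open).
Only numpy, scipy, OpenCV 4.12 (cv2) and the standard library are available. Lean on these libraries where they do the work, as an engineer would, in place of code of your own. Each camera call takes 0.05 s, during which the arm holds its last target.

## Working session

There is one attempt and no reset: what is moved stays moved. The work goes in short steps, Python scripts to look and compute and a tool call to move; the robot and the scene stay as the last step left them, time stands still between calls to the robot, and variables do not carry over. Pictures are saved under pics/ and viewed, and the job is handed in when it is done.

Besides the shell and the picture viewer there is one more tool, called after "Call:" as name(argument=value, ...) on one line, values as JSON. play_rows: Moves the arm, as the interface text tells. Its arguments: {"type":"object","properties":{"commands":{"type":"array"}},"required":["commands"]}

```bash
mkdir -p pics; ls; python3 - <<'E'
from plant import monitor, grab_frame, camera_params, ticket, manip
import cv2
print(monitor.state()); print(manip.hold_point_z)
for n in("top","side"):
    cv2.imwrite(f"pics/{n}0.png",grab_frame(n)); print(camera_params(n))
E
```

```text
pics
{'time': 0.0, 'joint_pos': array([-1.41400257e+00,  5.33383030e-02,  1.61423238e+00,  6.75877675e-06,
        1.47602100e+00, -1.19027703e-01]), 'joint_vel': array([ 0.00040597,  0.00122329, -0.00190033,  0.00251401,  0.001465  ,
        0.00070135]), 'joint_efforts': array([-2.53536375e-03, -3.93679297e+01, -3.70180464e+01, -3.03299221e-04,
        7.01511206e-03, -1.10681256e-05]), 'tool_pos': array([ 0.17010179, -0.60078139,  0.23011133]), 'tool_rot': array([-9.99400920e-04,  9.90504928e-01,  1.37473595e-01, -1.55094581e-05]), 'contact_force': array([0.34490723, 0.22577994, 0.03042526]), 'ft_torque': array([ 0.01600553, -0.0629855 , -0.03434327]), 'gripper_width': 1.001137570771781}
0.0187
{'fx': 393.21969479449774, 'fy': 393.21969479449774, 'cx': 246.83048865954166, 'cy': 193.03171276671495, 'k1': 0.03284850687843866, 'rvec': array([ 2.12178663, -2.18276157,  0.08976322]), 'tvec': array([-0.02816007,  0.55565243,  1.05403059])}
{'fx': 354.04341855410325, 'fy': 354.04341855410325, 'cx': 254.68509568415993, 'cy': 184.75635486465322, 'k1': -0.1114336196388682, 'rvec': array([ 2.2093476 , -0.75091862,  0.33060681]), 'tvec': array([-0.4779683 ,  0.23851722,  0.95389173])}
```

View pics/top0.png

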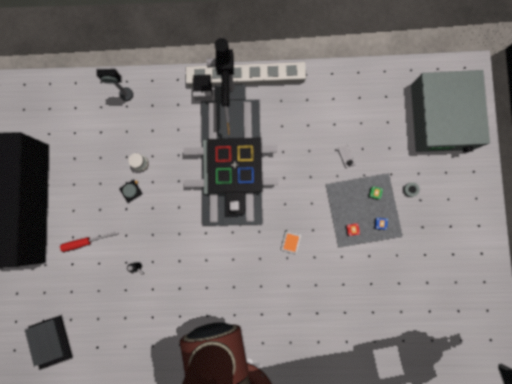

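View pics/side0.png

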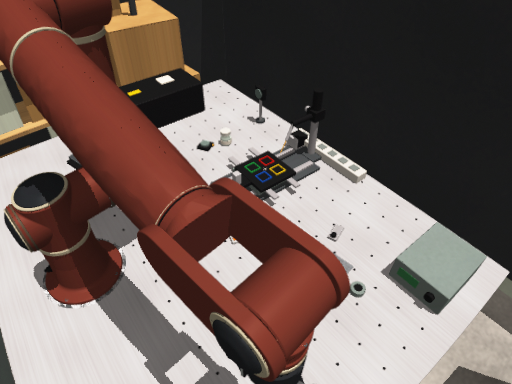

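```bash
cat > h.py <<'E'
import numpy as np, cv2
from plant import monitor, grab_frame, camera_params, ticket, manip
def P(n):
    c=camera_params(n); R,_=cv2.Rodrigues(c["rvec"]); return c,R,np.array(c["tvec"])
def ray(n,uv):
    c,R,t=P(n)
    K=np.array([[c["fx"],0,c["cx"]],[0,c["fy"],c["cy"]],[0,0,1]])
    d=cv2.undistortPoints(np.array([[uv]],float),K,np.array([c["k1"],0,0,0,0.])).ravel()
    return -R.T@t, R.T@np.array([d[0],d[1],1])
def on(n,uv,z):
    o,d=ray(n,uv); return o+d*(z-o[2])/d[2]
def proj(n,X):
    c,R,t=P(n)
    K=np.array([[c["fx"],0,c["cx"]],[0,c["fy"],c["cy"]],[0,0,1]])
    return cv2.projectPoints(np.array([X],float).reshape(-1,1,3),c["rvec"],t,K,np.array([c["k1"],0,0,0,0.]))[0].reshape(-1,2)
def tri(uv1,uv2):
    o1,d1=ray("top",uv1);o2,d2=ray("side",uv2)
    A=np.stack([d1,-d2],1);s=np.linalg.lstsq(A,o2-o1,rcond=None)[0]
    a=o1+d1*s[0];b=o2+d2*s[1];return (a+b)/2,np.linalg.norm(a-b)
def crop(im,x0,y0,x1,y1,k,fn):
    cv2.imwrite("pics/"+fn,cv2.resize(im[y0:y1,x0:x1],None,fx=k,fy=k,interpolation=cv2.INTER_CUBIC))
E
python3 - <<'E'
from h import *
im=cv2.imread("pics/top0.png")
crop(im,320,165,430,255,7,"mat0.png")
crop(im,175,85,295,230,4,"stage0.png")
o,_=ray("top",(0,0));print("cam",o,ray("side",(0,0))[0])
hsv=cv2.cvtColor(im,cv2.COLOR_BGR2HSV)
for nm,rs in dict(red=[(0,8),(172,180)],yellow=[(20,33)],green=[(45,80)],blue=[(100,125)]).items():
    m=np.zeros(im.shape[:2],np.uint8)
    for a,b in rs: m|=cv2.inRange(hsv,(a,110,60),(b,255,255))
    n,l,s,c=cv2.connectedComponentsWithStats(m)
    for i in range(1,n):
        if s[i,4]>15 and 90<c[i][1]<260 and c[i][0]>180:
            x,y,w,h=s[i,:4]; print(nm,s[i],c[i],on("top",c[i],.06)[:2],on("top",c[i],.02)[:2])
for p in [(220,125),(235,205)]: print(on("top",p,.08))
E
```

```text
cam [ 0.43559102 -0.07072724  1.10715004] [ 0.04807899 -0.72288743  0.81876478]
red [215 145  17  18 207] [222.9178744  153.40096618] [0.66139853 0.01734823] [0.67002414 0.02071262]
red [346 224  14  11  91] [352.3956044  229.31868132] [ 0.44717945 -0.31934388] [ 0.44762211 -0.32884076]
yellow [237 145  17  17 193] [245.02590674 152.99481865] [ 0.66056575 -0.04267026] [ 0.66915954 -0.04159852]
green [216 168  16  16 108] [222.9537037  174.60185185] [0.60324559 0.01844066] [0.60964981 0.02184677]
blue [237 167  17  17 167] [245.29341317 175.05389222] [ 0.60014041 -0.0418004 ] [ 0.60642602 -0.04069543]
blue [375 219   4   9  30] [376.4        222.76666667] [ 0.46268854 -0.382535  ] [ 0.46372364 -0.39444572]
blue [378 219  10  10  23] [384.30434783 224.7826087 ] [ 0.45689612 -0.40257564] [ 0.45770996 -0.41525189]
[0.73473896 0.02189994 0.08      ]
[ 0.51847336 -0.01326738  0.08      ]
```

View pics/mat0.png

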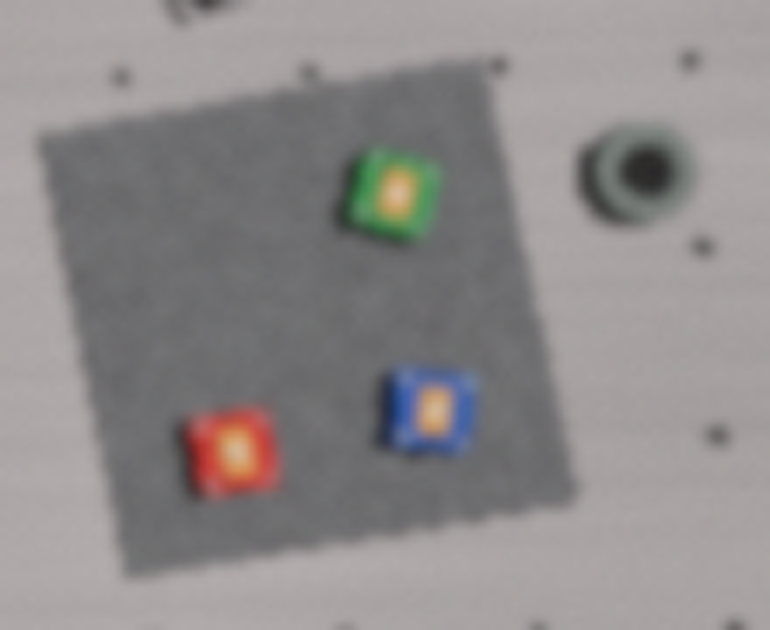

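View pics/stage0.png

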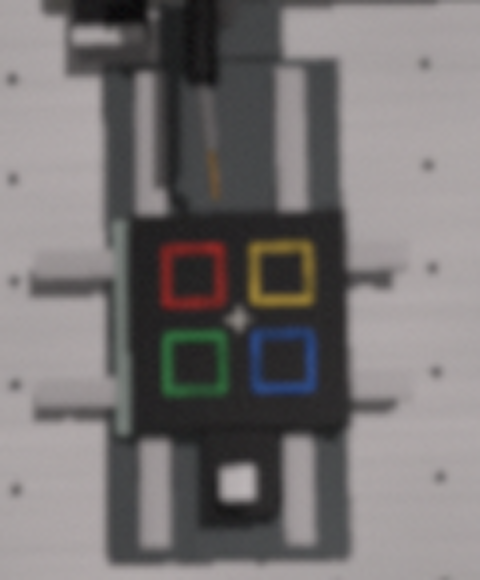

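```bash
cat >> h.py <<'E'
from scipy.spatial.transform import Rotation as Ro
def rot(): q=monitor.state()["tool_rot"]; return Ro.from_quat([q[1],q[2],q[3],q[0]])
def go(p,yaw=None):
    s=monitor.state();R=rot();d=R.inv().apply(np.array(p)-s["tool_pos"])*100
    X=R.as_matrix()[:,0];y0=np.arctan2(X[1],X[0])
    out="d %.2f %.2f %.2f"%tuple(d)
    if yaw is not None:
        T=Ro.from_matrix(np.array([[np.cos(yaw),np.sin(yaw),0],[np.sin(yaw),-np.cos(yaw),0],[0,0,-1]]).astype(float))
        r=(R.inv()*T).as_rotvec(); out+="  r %.3f %.3f %.3f"%tuple(r)
    print(out,"| at",s["tool_pos"].round(4),"yaw %.3f t %.1f w %.3f j6 %.2f F %s"%(y0,s["time"],s["gripper_width"],s["joint_pos"][5],s["contact_force"].round(1)))
RNG=dict(red=[(0,10),(170,180)],yellow=[(20,33)],green=[(42,85)],blue=[(100,130)])
def masks(im,roi,nm,k=8,sat=110,val=50):
    x0,y0,x1,y1=roi
    b=cv2.resize(im[y0:y1,x0:x1],None,fx=k,fy=k,interpolation=cv2.INTER_CUBIC)
    hsv=cv2.cvtColor(b,cv2.COLOR_BGR2HSV);m=np.zeros(b.shape[:2],np.uint8)
    for a,c in RNG[nm]: m|=cv2.inRange(hsv,(a,sat,val),(c,255,255))
    return m
def quad(im,roi,nm,k=8,sat=110,val=50):
    m=masks(im,roi,nm,k,sat,val)
    cs=cv2.findContours(m,cv2.RETR_EXTERNAL,cv2.CHAIN_APPROX_NONE)[0]
    if not cs: return None
    c=cv2.convexHull(max(cs,key=cv2.contourArea))
    f=lambda p:(np.array(p)+.5)/k-.5+np.array(roi[:2])
    M=cv2.moments(c)
    return f((M["m10"]/M["m00"],M["m01"]/M["m00"])), f(cv2.boxPoints(cv2.minAreaRect(c)))
def gold(im,uv,k=8,r=9):
    x,y=int(uv[0]),int(uv[1]);b=cv2.resize(im[y-r:y+r,x-r:x+r],None,fx=k,fy=k,interpolation=cv2.INTER_CUBIC)
    hsv=cv2.cvtColor(b,cv2.COLOR_BGR2HSV)
    m=cv2.inRange(hsv,(11,50,140),(28,255,255))|cv2.inRange(hsv,(0,0,205),(180,110,255))
    cs=cv2.findContours(m,cv2.RETR_EXTERNAL,cv2.CHAIN_APPROX_NONE)[0]
    if not cs:return None
    c=cv2.convexHull(max(cs,key=cv2.contourArea));M=cv2.moments(c)
    f=lambda p:(np.array(p)+.5)/k-.5+np.array([x-r,y-r])
    return f((M["m10"]/M["m00"],M["m01"]/M["m00"])),cv2.contourArea(c)/k/k
E
python3 - <<'E'
from h import *
im=cv2.imread("pics/top0.png")
N={}
for nm in RNG:
    c,b=quad(im,(205,138,262,192),nm); w=on("top",c,.058)
    N[nm]=w; B=np.array([on("top",p,.059)[:2] for p in b]); e=B[1]-B[0]
    print("nest",nm,c.round(1),w.round(4),"sides",np.linalg.norm(B[1]-B[0]).round(4),np.linalg.norm(B[2]-B[1]).round(4),"ang",np.degrees(np.arctan2(e[1],e[0])).round(1))
m=sum(N.values())/4
a=(N['red']+N['yellow']-N['green']-N['blue'])/2; b=(N['red']+N['green']-N['yellow']-N['blue'])/2
print("datum",m,"x",a,np.degrees(np.arctan2(a[1],a[0])),"y",b,np.degrees(np.arctan2(-b[0],b[1])))
for nm,uv in dict(red=(354,230),green=(377,193),blue=(382,223)).items():
    x,y=uv; c,bx=quad(im,(x-12,y-12,x+12,y+12),nm)
    B=np.array([on("top",p,.02)[:2] for p in bx]); e=B[1]-B[0]
    g=gold(im,uv)
    print("chip",nm,c.round(1),on("top",c,.018)[:2].round(4),"gold",g[0].round(1),g[1],on("top",g[0],.02)[:2].round(4),"sides",np.linalg.norm(B[1]-B[0]).round(4),np.linalg.norm(B[2]-B[1]).round(4),"ang",np.degrees(np.arctan2(e[1],e[0])).round(1))
# post top: white
b=cv2.resize(im[190:215,222:250],None,fx=8,fy=8,interpolation=cv2.INTER_CUBIC)
m=(b.min(2)>130).astype(np.uint8);M=cv2.moments(m,True)
p=(np.array([M["m10"],M["m01"]])/M["m00"]+.5)/8-.5+np.array([222,190]); print("post",p,M["m00"]/64,on("top",p,.096))
for q in [(105,60),(337,62),(108,558),(350,558)]:
    q=np.array(q)/4+np.array([175,85]);print("base",q,on("top",q,.01)[:2])
q=np.array((215,195))/4+np.array([175,85]);print("tip",q,on("top",q,.08))
q=np.array((238,320))/4+np.array([175,85]);print("cross",q,on("top",q,.055))
q=np.array((650,170))/7+np.array([320,165]);print("jar",on("top",q,.06))
E
```

```text
nest red [222.9 153.5] [0.6617 0.0177 0.058 ] sides 0.0479 0.0492 ang -91.2
nest yellow [244.9 153. ] [ 0.6611 -0.0422  0.058 ] sides 0.0472 0.0481 ang -91.3
nest green [223.1 175.3] [0.6017 0.0183 0.058 ] sides 0.0434 0.0443 ang -91.8
nest blue [245.3 174.8] [ 0.6011 -0.0419  0.058 ] sides 0.0464 0.0462 ang -89.7
datum [ 0.6313958  -0.01202676  0.058     ] x [ 6.00193370e-02 -4.37233667e-04  1.11022302e-16] -0.4173854945444323 y [6.16374166e-04 6.00155379e-02 1.11022302e-16] -0.588420898298792
chip red [352.7 229.2] [ 0.4479 -0.3301] gold [353.3 229.1] 24.0625 [ 0.4482 -0.3314] sides 0.0341 0.0309 ang -81.3
chip green [371.3 190.8] [ 0.5519 -0.3868] gold [376.3 192.2] 23.7109375 [ 0.5475 -0.3994] sides 0.0172 0.0073 ang -14.5
chip blue [377.1 222.3] [ 0.4651 -0.397 ] gold [381.6 223.2] 18.2578125 [ 0.4621 -0.4083] sides 0.0291 0.0125 ang -20.3
post [241.30228395 204.8679321 ] 126.5625 [ 0.51705095 -0.03044477  0.096     ]
base [201.25 100.  ] [0.83075696 0.0809013 ]
base [259.25 100.5 ] [ 0.82325237 -0.08625708]
base [202.  224.5] [0.47226686 0.08407819]
base [262.5 224.5] [ 0.46757344 -0.08458584]
tip [228.75 133.75] [ 0.70998816 -0.00105614  0.08      ]
cross [234.5 165. ] [ 0.62943217 -0.01307582  0.055     ]
jar [ 0.54817463 -0.48257876  0.06      ]
```

```bash
cat >> h.py <<'E'
def chip(im,uv,nm,z=.02,k=10,r=9):
    x,y=int(round(uv[0])),int(round(uv[1]))
    b=cv2.resize(im[y-r:y+r+1,x-r:x+r+1],None,fx=k,fy=k,interpolation=cv2.INTER_CUBIC)
    f=lambda p:(np.array(p)+.5)/k-.5+np.array([x-r,y-r])
    ch=(b.max(2).astype(int)-b.min(2))
    m=(ch>55).astype(np.uint8)
    cs=cv2.findContours(m,cv2.RETR_EXTERNAL,cv2.CHAIN_APPROX_NONE)[0]
    c=cv2.convexHull(max(cs,key=cv2.contourArea))
    bx=f(cv2.boxPoints(cv2.minAreaRect(c)))
    B=np.array([on("top",p,z)[:2] for p in bx]);e=B[1]-B[0]
    inside=np.zeros(m.shape,np.uint8);cv2.fillConvexPoly(inside,c,1);inside=cv2.erode(inside,np.ones((15,15)))
    g=b[:,:,1 if nm=="red" else 2].astype(float)*inside
    v=g[inside>0];th=(np.percentile(v,20)+v.max())/2
    w=np.clip(g-th,0,None);yy,xx=np.mgrid[:w.shape[0],:w.shape[1]]
    p=f((np.sum(w*xx)/w.sum(),np.sum(w*yy)/w.sum()))
    print(nm,"dot px",p.round(2),"world",on("top",p,z)[:2].round(4),"| outline px",f(np.mean(cv2.boxPoints(cv2.minAreaRect(c)),0)).round(2),np.mean(B,0).round(4),"sides",np.linalg.norm(B[1]-B[0]).round(4),np.linalg.norm(B[2]-B[1]).round(4),"ang",round((np.degrees(np.arctan2(e[1],e[0]))+45)%90-45,1))
E
python3 - <<'E'
from h import *
im=cv2.imread("pics/top0.png")
for nm,uv in dict(red=(354,230),green=(376,192),blue=(382,223)).items(): chip(im,uv,nm)
crop(im,205,90,265,165,8,"needle0.png")
im2=cv2.imread("pics/side0.png")
crop(im2,215,80,350,200,5,"sidestage0.png")
E
```

```text
red dot px [353.4  229.03] world [ 0.4483 -0.3316] | outline px [352.91 229.14] [ 0.4481 -0.3302] sides 0.0337 0.0321 ang 8.0
green dot px [376.31 192.2 ] world [ 0.5474 -0.3995] | outline px [375.71 192.54] [ 0.5465 -0.3978] sides 0.0258 0.029 ang -14.0
blue dot px [381.58 223.2 ] world [ 0.4622 -0.4083] | outline px [381.24 223.18] [ 0.4623 -0.4073] sides 0.0302 0.0322 ang -7.6
```

View pics/needle0.png

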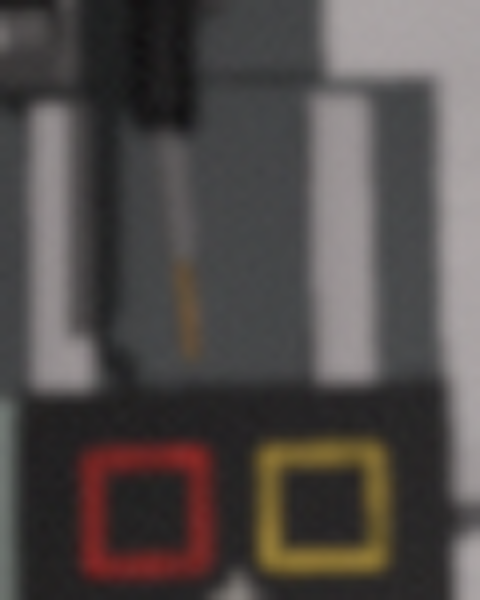

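View pics/sidestage0.png

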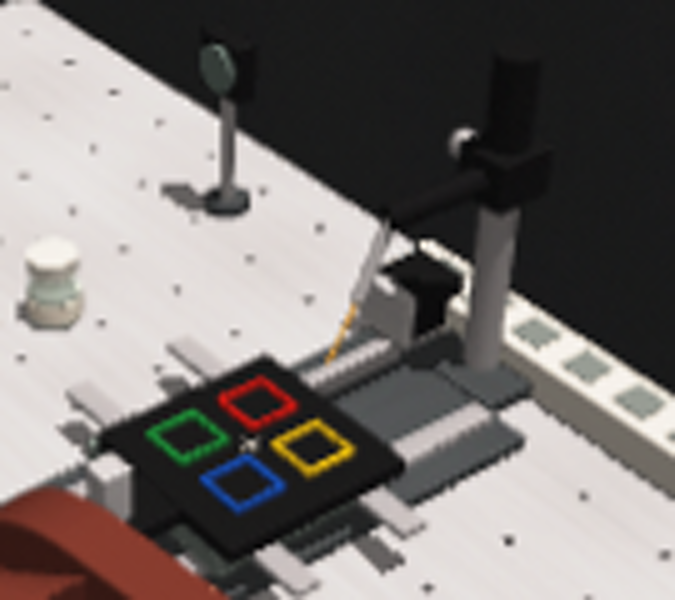

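```bash
python3 - <<'E'
from h import *
print("tip",tri((228.9,134.2),(280.6,152.0)), on("top",(228.9,134.2),.08),on("side",(280.6,152),.08))
print("cross",tri((234.5,164.6),(264.9,167.8)))
print(on("top",(234.5,205.3),.096))
E
```

```text
tip (array([ 0.71017534, -0.00282683,  0.08196698]), np.float64(0.004575940985705668)) [ 0.70874578 -0.00143034  0.08      ] [ 0.71415802 -0.00180398  0.08      ]
cross (array([ 0.63185952, -0.01460085,  0.0587172 ]), np.float64(0.004754290235369105))
[ 0.51644369 -0.01285268  0.096     ]
```

```bash
python3 - <<'E'
from h import *
go((.5164,-.0125,.16),-.008)
E
```

```text
d 49.34 -47.17 7.12  r -0.002 0.000 0.284 | at [ 0.1701 -0.6008  0.2302] yaw 0.276 t 0.1 w 0.999 j6 -0.12 F [-0.7 -0.4  0.8]
```

Call:
play_rows(commands=[{"dx": 49.3,"dy": -47.2,"dz": 0,"rz": 0.28,"claw": 0},{"dx": 49.3,"dy": -47.2,"dz": 0,"rz": 0.28,"claw": 0},{"dx": 49.3,"dy": -47.2,"dz": 0,"rz": 0.28,"claw": 0},{"dx": 49.3,"dy": -47.2,"dz": 0,"rz": 0.28,"claw": 0},{"dx": 49.3,"dy": -47.2,"dz": 0,"rz": 0.28,"claw": 0}])

```text
invalid input
```

```bash
python3 - <<'E'
from h import *
go((.5164,-.0125,.16),-.008)
E
```

```text
d 49.34 -47.17 7.12  r -0.002 0.000 0.284 | at [ 0.1701 -0.6008  0.2302] yaw 0.276 t 0.1 w 0.999 j6 -0.12 F [-0.7 -0.4  0.8]
```

Call:
play_rows(commands=[{"dx": 49.3,"dy": -47.2,"dz": 0,"rx": 0,"ry": 0,"rz": 0.28,"claw": 0},{"dx": 49.3,"dy": -47.2,"dz": 0,"rx": 0,"ry": 0,"rz": 0.28,"claw": 0},{"dx": 49.3,"dy": -47.2,"dz": 0,"rx": 0,"ry": 0,"rz": 0.28,"claw": 0},{"dx": 49.3,"dy": -47.2,"dz": 0,"rx": 0,"ry": 0,"rz": 0.28,"claw": 0},{"dx": 49.3,"dy": -47.2,"dz": 0,"rx": 0,"ry": 0,"rz": 0.28,"claw": 0}])

```text
time: 0.6
tool_pos: [0.2972, -0.3838, 0.2307]
tool_rot: [-0.001, 1.0, -0.002, -0.0]
contact_force: [0.4, 0.4, 0.8]
gripper_width: 0.997
```

```bash
python3 - <<'E'
from h import *
go((.5164,-.0125,.16),-.008)
E
```

```text
d 21.74 -37.22 7.15  r -0.003 0.000 0.003 | at [ 0.2972 -0.3838  0.2307] yaw -0.005 t 0.6 w 0.997 j6 0.51 F [0.4 0.4 0.8]
```

Call:
play_rows(commands=[{"dx": 21.7,"dy": -37.2,"dz": 0,"rx": 0,"ry": 0,"rz": 0,"claw": 0},{"dx": 21.7,"dy": -37.2,"dz": 0,"rx": 0,"ry": 0,"rz": 0,"claw": 0},{"dx": 21.7,"dy": -37.2,"dz": 0,"rx": 0,"ry": 0,"rz": 0,"claw": 0},{"dx": 21.7,"dy": -37.2,"dz": 0,"rx": 0,"ry": 0,"rz": 0,"claw": 0},{"dx": 21.7,"dy": -37.2,"dz": 0,"rx": 0,"ry": 0,"rz": 0,"claw": 0}])

```text
time: 1.1
tool_pos: [0.4239, -0.1682, 0.2311]
tool_rot: [-0.001, 1.0, -0.003, -0.0]
contact_force: [1.2, -1.1, -0.0]
gripper_width: 1.005
```

```bash
python3 - <<'E'
from h import *
go((.5164,-.0125,.12),-.008)
E
```

```text
d 9.18 -15.59 11.15  r -0.002 0.000 0.003 | at [ 0.4239 -0.1682  0.2311] yaw -0.005 t 1.1 w 1.005 j6 1.03 F [ 1.2 -1.1 -0. ]
```

Call:
play_rows(commands=[{"dx": 9.2,"dy": -15.6,"dz": 7,"rx": 0,"ry": 0,"rz": 0,"claw": 0.4},{"dx": 9.2,"dy": -15.6,"dz": 7,"rx": 0,"ry": 0,"rz": 0,"claw": 0.4},{"dx": 9.2,"dy": -15.6,"dz": 7,"rx": 0,"ry": 0,"rz": 0,"claw": 0.4},{"dx": 9.2,"dy": -15.6,"dz": 7,"rx": 0,"ry": 0,"rz": 0,"claw": 0.4},{"dx": 9.2,"dy": -15.6,"dz": 11.1,"rx": 0,"ry": 0,"rz": 0,"claw": 0.4}])

```text
time: 1.6
tool_pos: [0.5208, -0.0089, 0.1231]
tool_rot: [-0.001, 1.0, 0.0, 0.004]
contact_force: [0.7, -1.7, 0.5]
gripper_width: 0.598
```

```bash
python3 - <<'E'
from h import *
go((.5164,-.0125,.062),-.008)
cv2.imwrite("pics/s1.png",grab_frame("side"))
cv2.imwrite("pics/t1.png",grab_frame("top"))
E
```

```text
d -0.49 0.38 6.11  r -0.003 -0.008 0.009 | at [ 0.5208 -0.0089  0.1231] yaw 0.001 t 1.6 w 0.598 j6 1.41 F [ 0.7 -1.7  0.5]
```

View pics/s1.png

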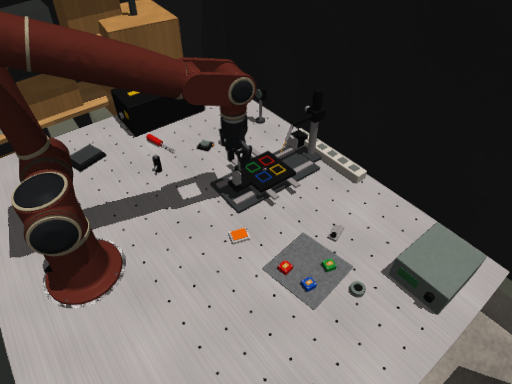

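View pics/t1.png

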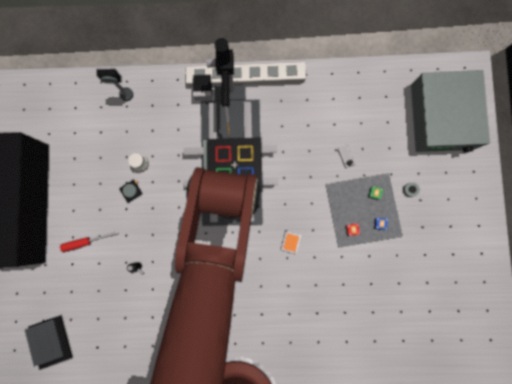

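Call:
play_rows(commands=[{"dx": -0.4,"dy": 0.3,"dz": 0,"rx": 0,"ry": 0,"rz": 0.009,"claw": 0.4},{"dx": -0.4,"dy": 0.3,"dz": 2.5,"rx": 0,"ry": 0,"rz": 0.009,"claw": 0.4},{"dx": -0.4,"dy": 0.3,"dz": 5,"rx": 0,"ry": 0,"rz": 0.009,"claw": 0.4},{"dx": -0.4,"dy": 0.3,"dz": 6.1,"rx": 0,"ry": 0,"rz": 0.009,"claw": 0.4},{"dx": -0.4,"dy": 0.3,"dz": 6.1,"rx": 0,"ry": 0,"rz": 0.009,"claw": 0.4}])

```text
time: 2.2
tool_pos: [0.5067, -0.014, 0.053]
tool_rot: [-0.002, 1.0, -0.007, -0.007]
contact_force: [0.0, -0.1, 0.8]
gripper_width: 0.601
```

Call:
play_rows(commands=[{"dx": 0,"dy": 0,"dz": 0,"rx": 0,"ry": 0,"rz": 0,"claw": 0.6},{"dx": 0,"dy": 0,"dz": 0,"rx": 0,"ry": 0,"rz": 0,"claw": 1},{"dx": 0,"dy": 0,"dz": 0,"rx": 0,"ry": 0,"rz": 0,"claw": 1},{"dx": 0,"dy": 0,"dz": 0,"rx": 0,"ry": 0,"rz": 0,"claw": 1},{"dx": 0,"dy": 0,"dz": 0,"rx": 0,"ry": 0,"rz": 0,"claw": 1}])

```text
time: 2.7
tool_pos: [0.508, -0.0144, 0.0552]
tool_rot: [-0.002, 1.0, -0.006, -0.006]
contact_force: [-3.4, -0.5, 6.7]
gripper_width: 0.25
```

```bash
python3 - <<'E'
from h import *
go((.4900,-.0025,.062),-.008)
E
```

```text
d -1.82 -1.17 -0.66  r -0.003 0.012 -0.005 | at [ 0.508  -0.0144  0.0552] yaw -0.013 t 2.7 w 0.250 j6 1.41 F [-3.4 -0.5  6.7]
```

Call:
play_rows(commands=[{"dx": 0,"dy": 0,"dz": 0,"rx": 0,"ry": 0,"rz": 0,"claw": 0.5},{"dx": 0,"dy": 0,"dz": 0,"rx": 0,"ry": 0,"rz": 0,"claw": 0.5},{"dx": 0.8,"dy": 0,"dz": -0.7,"rx": 0,"ry": 0.012,"rz": -0.005,"claw": 0.5},{"dx": 0.8,"dy": 0,"dz": -0.7,"rx": 0,"ry": 0.012,"rz": -0.005,"claw": 0.5},{"dx": 0.8,"dy": 0,"dz": -0.7,"rx": 0,"ry": 0.012,"rz": -0.005,"claw": 0.5}])

```text
time: 3.2
tool_pos: [0.5165, -0.0145, 0.0625]
tool_rot: [-0.002, 1.0, -0.004, 0.001]
contact_force: [0.2, -0.4, 0.9]
gripper_width: 0.498
```

```bash
python3 - <<'E'
from h import *
go((.5164,-.0130,.062),-.008)
E
```

```text
d -0.02 -0.15 0.05  r -0.003 -0.001 0.000 | at [ 0.5165 -0.0145  0.0625] yaw -0.008 t 3.2 w 0.498 j6 1.40 F [ 0.2 -0.4  0.9]
```

Call:
play_rows(commands=[{"dx": 0,"dy": 0,"dz": 0,"rx": 0,"ry": 0,"rz": 0,"claw": 1},{"dx": 0,"dy": 0,"dz": 0,"rx": 0,"ry": 0,"rz": 0,"claw": 1},{"dx": 0,"dy": 0,"dz": 0,"rx": 0,"ry": 0,"rz": 0,"claw": 1},{"dx": -1,"dy": 0,"dz": 0,"rx": 0,"ry": 0,"rz": 0,"claw": 1},{"dx": -2,"dy": 0,"dz": 0,"rx": 0,"ry": 0,"rz": 0,"claw": 1}])

```text
time: 3.7
tool_pos: [0.4965, -0.0144, 0.0625]
tool_rot: [-0.002, 1.0, -0.004, 0.001]
contact_force: [3.3, 0.0, -1.9]
gripper_width: 0.251
```

Call:
play_rows(commands=[{"dx": -0.6,"dy": 0,"dz": 0,"rx": 0,"ry": 0,"rz": 0,"claw": 1},{"dx": -1.2,"dy": 0,"dz": 0,"rx": 0,"ry": 0,"rz": 0,"claw": 1},{"dx": -1.6,"dy": 0,"dz": 0,"rx": 0,"ry": 0,"rz": 0,"claw": 1},{"dx": -1.6,"dy": 0,"dz": 0,"rx": 0,"ry": 0,"rz": 0,"claw": 1}])

```text
time: 4.1
tool_pos: [0.4794, -0.0143, 0.0625]
tool_rot: [-0.001, 1.0, -0.004, 0.0]
contact_force: [-2.5, 1.4, 2.9]
gripper_width: 0.247
```

Call:
play_rows(commands=[{"dx": -0.5,"dy": 0,"dz": 0,"rx": 0,"ry": 0,"rz": 0,"claw": 1},{"dx": -0.9,"dy": 0,"dz": 0,"rx": 0,"ry": 0,"rz": 0,"claw": 1},{"dx": -0.9,"dy": 0,"dz": 0,"rx": 0,"ry": 0,"rz": 0,"claw": 1}])

```text
time: 4.4
tool_pos: [0.4698, -0.0143, 0.0625]
tool_rot: [-0.001, 1.0, -0.004, -0.0]
contact_force: [-1.5, 0.7, 1.7]
gripper_width: 0.249
```

```bash
python3 - <<'E'
from h import *
go((.4650,-.0130,.062),-.008)
im=grab_frame("top");cv2.imwrite("pics/t2.png",im)
cv2.imwrite("pics/s2.png",grab_frame("side"))
for nm in ("red","yellow"):
    c,b=quad(im,(205,138,262,192),nm); print(nm,c,on("top",c,.058))
crop(im,195,90,275,190,6,"t2c.png")
E
```

```text
d -0.48 -0.12 0.05  r -0.003 0.000 0.000 | at [ 0.4698 -0.0143  0.0625] yaw -0.008 t 4.4 w 0.249 j6 1.39 F [-1.5  0.7  1.7]
red [223.77747158 170.39688959] [0.61499954 0.01614428 0.058     ]
yellow [245.87376384 169.8422048 ] [ 0.61463949 -0.04368933  0.058     ]
```

View pics/t2c.png

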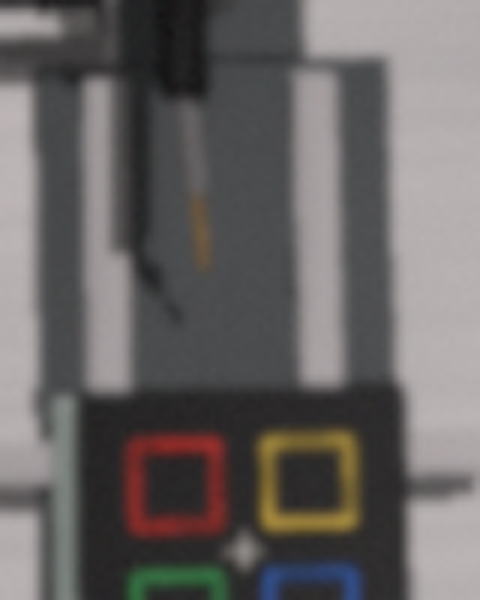

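Call:
play_rows(commands=[{"dx": -0.4,"dy": 0,"dz": 0,"rx": 0,"ry": 0,"rz": 0,"claw": 1},{"dx": -0.7,"dy": 0,"dz": 0,"rx": 0,"ry": 0,"rz": 0,"claw": 1},{"dx": -0.7,"dy": 0,"dz": 0,"rx": 0,"ry": 0,"rz": 0,"claw": 1}])

```text
time: 4.8
tool_pos: [0.4637, -0.0142, 0.0625]
tool_rot: [-0.001, 1.0, -0.004, 0.001]
contact_force: [7.4, 0.3, -5.5]
gripper_width: 0.246
```

```bash
python3 - <<'E'
from h import *
go((.4650,-.0130,.062),-.008)
E
```

```text
d 0.13 -0.12 0.05  r -0.003 -0.003 0.000 | at [ 0.4637 -0.0142  0.0625] yaw -0.008 t 4.8 w 0.246 j6 1.38 F [ 7.4  0.3 -5.5]
```

Call:
play_rows(commands=[{"dx": -0.2,"dy": 0,"dz": 0,"rx": 0,"ry": 0,"rz": 0,"claw": 1},{"dx": -0.4,"dy": 0,"dz": 0,"rx": 0,"ry": 0,"rz": 0,"claw": 1}])

```text
time: 5.0
tool_pos: [0.4638, -0.0143, 0.0626]
tool_rot: [-0.001, 1.0, -0.004, 0.008]
contact_force: [27.5, 0.8, -20.5]
gripper_width: 0.249
```

```bash
python3 - <<'E'
from h import *
go((.4650,-.0130,.062),-.008)
im=grab_frame("top")
for nm in ("red","yellow"):
    c,b=quad(im,(205,138,262,192),nm); print(nm,c,on("top",c,.058))
E
```

```text
d 0.12 -0.13 0.06  r -0.003 -0.016 -0.001 | at [ 0.4638 -0.0143  0.0626] yaw -0.009 t 5.0 w 0.249 j6 1.38 F [ 27.5   0.8 -20.5]
red [223.77892562 172.70005132] [0.60869579 0.01627024 0.058     ]
yellow [245.98817562 172.0828735 ] [ 0.60850546 -0.04383571  0.058     ]
```

Call:
play_rows(commands=[{"dx": 0.1,"dy": 0,"dz": 0,"rx": 0,"ry": -0.016,"rz": 0,"claw": 1},{"dx": 0.1,"dy": 0,"dz": 0,"rx": 0,"ry": -0.016,"rz": 0,"claw": 0.4},{"dx": 0.1,"dy": 0,"dz": 0,"rx": 0,"ry": -0.016,"rz": 0,"claw": 0.4},{"dx": 0.1,"dy": 0,"dz": -4,"rx": 0,"ry": -0.016,"rz": 0,"claw": 0.4},{"dx": 0.1,"dy": 0,"dz": -9,"rx": 0,"ry": -0.016,"rz": 0,"claw": 0.4}])

```text
time: 5.55
tool_pos: [0.4603, -0.0139, 0.1503]
tool_rot: [-0.002, 1.0, -0.004, -0.004]
contact_force: [1.7, -0.2, -0.1]
gripper_width: 0.597
```

```bash
python3 - <<'E'
from h import *
im=grab_frame("top");cv2.imwrite("pics/t3.png",im)
for nm in RNG:
    r=quad(im,(205,138,262,212),nm)
    if r: print(nm,r[0],on("top",r[0],.058))
for nm,uv in dict(red=(354,230),green=(376,192),blue=(382,223)).items(): chip(im,uv,nm)
go((.4622,-.4083,.10),-.133)
E
```

```text
red [229.22947499 205.39406987] [0.51964043 0.00345888 0.058     ]
yellow [245.91546633 171.53993918] [ 0.60999493 -0.04367874  0.058     ]
green [224.18100449 192.11810997] [0.55582913 0.0162704  0.058     ]
blue [246.43316409 193.40947394] [ 0.55054984 -0.04349098  0.058     ]
red dot px [353.39 229.01] world [ 0.4484 -0.3316] | outline px [352.9  229.19] [ 0.448  -0.3302] sides 0.0341 0.0324 ang 8.3
green dot px [376.3  192.19] world [ 0.5474 -0.3995] | outline px [375.69 192.6 ] [ 0.5464 -0.3977] sides 0.0271 0.0297 ang -14.5
blue dot px [381.58 223.19] world [ 0.4622 -0.4082] | outline px [381.2  223.22] [ 0.4622 -0.4072] sides 0.0307 0.0326 ang -8.4
d -0.18 39.33 6.17  r -0.002 -0.010 0.125 | at [ 0.4666 -0.0151  0.1621] yaw -0.008 t 5.6 w 0.602 j6 1.38 F [ 4.4 -0.5  6.3]
```

Call:
play_rows(commands=[{"dx": -0.2,"dy": 39.3,"dz": 0,"rx": 0,"ry": -0.01,"rz": 0.13,"claw": 0.25},{"dx": -0.2,"dy": 39.3,"dz": 0,"rx": 0,"ry": -0.01,"rz": 0.13,"claw": 0.25},{"dx": -0.2,"dy": 39.3,"dz": 0,"rx": 0,"ry": -0.01,"rz": 0.13,"claw": 0.25},{"dx": -0.2,"dy": 39.3,"dz": 0,"rx": 0,"ry": -0.01,"rz": 0.13,"claw": 0.25},{"dx": -0.2,"dy": 39.3,"dz": 0,"rx": 0,"ry": -0.01,"rz": 0.13,"claw": 0.25}])

```text
time: 6.1
tool_pos: [0.4614, -0.2662, 0.1584]
tool_rot: [-0.001, 0.998, -0.069, 0.0]
contact_force: [0.9, 0.5, 0.6]
gripper_width: 0.753
```

```bash
python3 - <<'E'
from h import *
go((.4622,-.4083,.06),-.14)
E
```

```text
d 2.05 14.08 9.81  r -0.002 0.000 0.001 | at [ 0.4614 -0.2662  0.1584] yaw -0.139 t 6.1 w 0.753 j6 1.05 F [0.9 0.5 0.6]
```

Call:
play_rows(commands=[{"dx": 2.0,"dy": 14.1,"dz": 3,"rx": 0,"ry": 0,"rz": 0,"claw": 0.25},{"dx": 2.0,"dy": 14.1,"dz": 5,"rx": 0,"ry": 0,"rz": 0,"claw": 0.25},{"dx": 2.0,"dy": 14.1,"dz": 7,"rx": 0,"ry": 0,"rz": 0,"claw": 0.25},{"dx": 2.0,"dy": 14.1,"dz": 10,"rx": 0,"ry": 0,"rz": 0,"claw": 0.25},{"dx": 2.0,"dy": 14.1,"dz": 10,"rx": 0,"ry": 0,"rz": 0,"claw": 0.25}])

```text
time: 6.6
tool_pos: [0.4577, -0.4064, 0.0512]
tool_rot: [-0.005, 0.997, -0.071, -0.004]
contact_force: [-0.4, 1.4, -1.0]
gripper_width: 0.752
```

Call:
play_rows(commands=[{"dx": 0,"dy": 0,"dz": 0,"rx": 0,"ry": 0,"rz": 0,"claw": 0.25}])

```text
time: 6.7
tool_pos: [0.4576, -0.406, 0.0513]
tool_rot: [-0.006, 0.997, -0.071, -0.005]
contact_force: [0.1, 0.0, 1.0]
gripper_width: 0.748
```

```bash
python3 - <<'E'
from h import *
go((.4622,-.4083,.01),-.14)
im=grab_frame("side");cv2.imwrite("pics/s3.png",im);crop(im,240,190,400,320,5,"s3c.png")
E
```

```text
d 0.53 0.21 4.12  r -0.011 0.010 -0.002 | at [ 0.4576 -0.406   0.0513] yaw -0.142 t 6.7 w 0.748 j6 0.86 F [0.1 0.  1. ]
```

View pics/s3c.png

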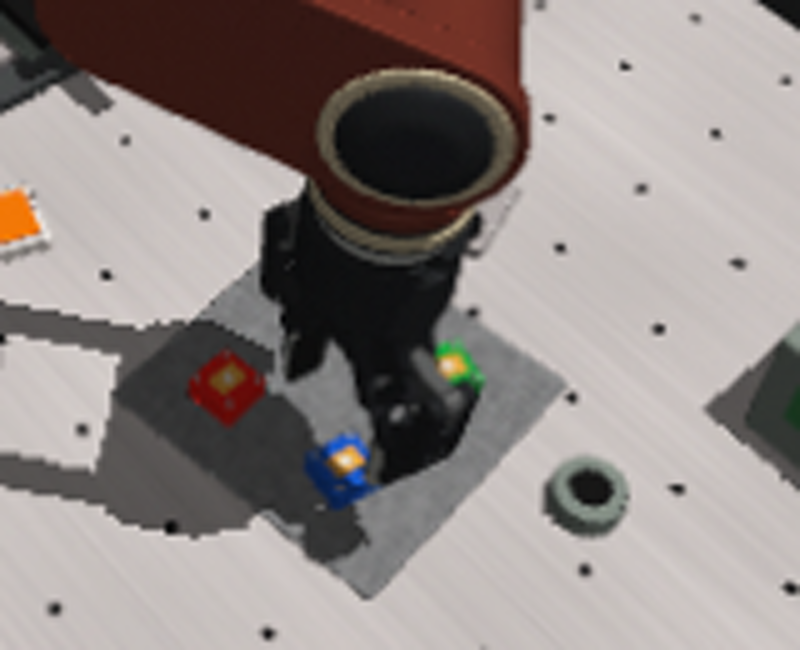

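Call:
play_rows(commands=[{"dx": 0.5,"dy": 0.2,"dz": 0,"rx": -0.011,"ry": 0.01,"rz": 0,"claw": 0.25},{"dx": 0.5,"dy": 0.2,"dz": 1.5,"rx": -0.011,"ry": 0.01,"rz": 0,"claw": 0.25},{"dx": 0.5,"dy": 0.2,"dz": 3,"rx": -0.011,"ry": 0.01,"rz": 0,"claw": 0.25},{"dx": 0.5,"dy": 0.2,"dz": 3.6,"rx": -0.011,"ry": 0.01,"rz": 0,"claw": 0.25},{"dx": 0.5,"dy": 0.2,"dz": 3.6,"rx": -0.011,"ry": 0.01,"rz": 0,"claw": 0.25}])

```text
time: 7.25
tool_pos: [0.4606, -0.4064, 0.0128]
tool_rot: [-0.001, 0.998, -0.07, -0.002]
contact_force: [0.3, 0.5, 0.1]
gripper_width: 0.752
```

```bash
python3 - <<'E'
from h import *
go((.4622,-.4083,.01),-.14)
E
```

```text
d 0.19 0.17 0.28  r -0.003 0.004 -0.001 | at [ 0.4606 -0.4064  0.0128] yaw -0.141 t 7.2 w 0.752 j6 0.87 F [0.3 0.5 0.1]
```

Call:
play_rows(commands=[{"dx": 0.2,"dy": 0.17,"dz": 0.3,"rx": 0,"ry": 0.004,"rz": 0,"claw": 0.25},{"dx": 0.2,"dy": 0.17,"dz": 0.3,"rx": 0,"ry": 0.004,"rz": 0,"claw": 0.6},{"dx": 0.2,"dy": 0.17,"dz": 0.3,"rx": 0,"ry": 0.004,"rz": 0,"claw": 1},{"dx": 0.2,"dy": 0.17,"dz": 0.3,"rx": 0,"ry": 0.004,"rz": 0,"claw": 1},{"dx": 0.2,"dy": 0.17,"dz": 0.3,"rx": 0,"ry": 0.004,"rz": 0,"claw": 1}])

```text
time: 7.75
tool_pos: [0.4628, -0.4088, 0.0105]
tool_rot: [-0.001, 0.998, -0.07, 0.001]
contact_force: [-1.2, -0.1, 2.2]
gripper_width: 0.331
```

```bash
python3 - <<'E'
from h import *
go((.4622,-.4083,.01),-.14)
E
```

```text
d -0.06 -0.04 0.05  r -0.002 -0.001 -0.001 | at [ 0.4628 -0.4088  0.0105] yaw -0.141 t 7.8 w 0.331 j6 0.87 F [-1.2 -0.1  2.2]
```

Call:
play_rows(commands=[{"dx": 0,"dy": 0,"dz": -4,"rx": 0,"ry": 0,"rz": 0,"claw": 1},{"dx": 0,"dy": 0,"dz": -8,"rx": 0,"ry": 0,"rz": 0,"claw": 1},{"dx": 0,"dy": 0,"dz": -12,"rx": 0,"ry": 0,"rz": 0,"claw": 1},{"dx": 0,"dy": 0,"dz": -12,"rx": 0,"ry": 0,"rz": 0,"claw": 1}])

```text
time: 8.15
tool_pos: [0.4656, -0.4123, 0.1386]
tool_rot: [0.004, 0.997, -0.07, 0.005]
contact_force: [0.5, -0.7, 0.2]
gripper_width: 0.326
```

```bash
python3 - <<'E'
from h import *
go((.5500,-.0433,.12),-.008)
E
```

```text
d 3.15 -37.74 1.63  r 0.008 -0.011 -0.133 | at [ 0.4656 -0.4123  0.1386] yaw -0.141 t 8.2 w 0.326 j6 0.87 F [ 0.5 -0.7  0.2]
```

Call:
play_rows(commands=[{"dx": 3.1,"dy": -37.7,"dz": 0,"rx": 0.008,"ry": -0.011,"rz": -0.133,"claw": 1},{"dx": 3.1,"dy": -37.7,"dz": 0,"rx": 0.008,"ry": -0.011,"rz": -0.133,"claw": 1},{"dx": 3.1,"dy": -37.7,"dz": 0,"rx": 0.008,"ry": -0.011,"rz": -0.133,"claw": 1},{"dx": 3.1,"dy": -37.7,"dz": 0,"rx": 0.008,"ry": -0.011,"rz": -0.133,"claw": 1},{"dx": 3.1,"dy": -37.7,"dz": 0,"rx": 0.008,"ry": -0.011,"rz": -0.133,"claw": 1}])

```text
time: 8.65
tool_pos: [0.52, -0.1638, 0.1337]
tool_rot: [-0.0, 1.0, -0.004, -0.0]
contact_force: [1.4, -0.6, 0.1]
gripper_width: 0.329
```

```bash
python3 - <<'E'
from h import *
go((.5500,-.0433,.10),-.008)
E
```

```text
d 2.89 -12.07 3.38  r -0.001 0.000 -0.001 | at [ 0.52   -0.1638  0.1337] yaw -0.009 t 8.7 w 0.329 j6 1.14 F [ 1.4 -0.6  0.1]
```

Call:
play_rows(commands=[{"dx": 2.9,"dy": -12.1,"dz": 1.0,"rx": 0,"ry": 0,"rz": 0,"claw": 1},{"dx": 2.9,"dy": -12.1,"dz": 2.0,"rx": 0,"ry": 0,"rz": 0,"claw": 1},{"dx": 2.9,"dy": -12.1,"dz": 3.4,"rx": 0,"ry": 0,"rz": 0,"claw": 1},{"dx": 2.9,"dy": -12.1,"dz": 3.4,"rx": 0,"ry": 0,"rz": 0,"claw": 1},{"dx": 2.9,"dy": -12.1,"dz": 3.4,"rx": 0,"ry": 0,"rz": 0,"claw": 1}])

```text
time: 9.15
tool_pos: [0.5493, -0.0425, 0.0987]
tool_rot: [-0.0, 1.0, -0.003, -0.001]
contact_force: [0.4, -0.3, 0.6]
gripper_width: 0.332
```

```bash
python3 - <<'E'
from h import *
go((.5503,-.0433,.07),-.008)
im=grab_frame("side");cv2.imwrite("pics/s4.png",im);crop(im,200,120,330,220,6,"s4c.png")
E
```

```text
d 0.11 0.08 2.87  r -0.001 0.003 0.001 | at [ 0.5493 -0.0425  0.0987] yaw -0.007 t 9.2 w 0.332 j6 1.37 F [ 0.4 -0.3  0.6]
```

View pics/s4c.png

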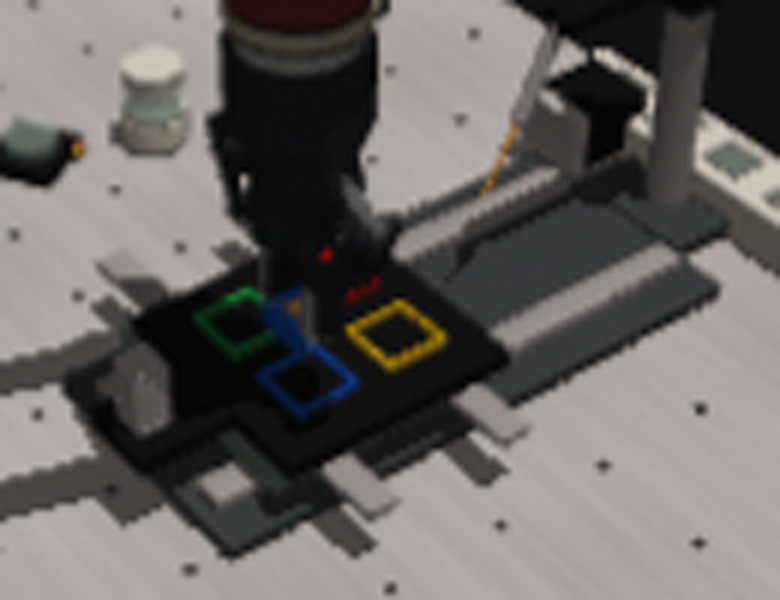

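Chip is held above the blue nest (crop ~(290,320)), needle well away. Lowering.

Call:
play_rows(commands=[{"dx": 0.1,"dy": 0.1,"dz": 1,"rx": 0,"ry": 0.003,"rz": 0,"claw": 1},{"dx": 0.1,"dy": 0.1,"dz": 2,"rx": 0,"ry": 0.003,"rz": 0,"claw": 1},{"dx": 0.1,"dy": 0.1,"dz": 2.9,"rx": 0,"ry": 0.003,"rz": 0,"claw": 1},{"dx": 0.1,"dy": 0.1,"dz": 2.9,"rx": 0,"ry": 0.003,"rz": 0,"claw": 1},{"dx": 0.1,"dy": 0.1,"dz": 2.9,"rx": 0,"ry": 0.003,"rz": 0,"claw": 1}])

```text
time: 9.7
tool_pos: [0.5505, -0.0446, 0.0701]
tool_rot: [-0.0, 1.0, -0.005, 0.001]
contact_force: [-0.2, 0.2, 0.3]
gripper_width: 0.331
```

```bash
python3 - <<'E'
from h import *
go((.5500,-.0433,.062),-.008)
im=grab_frame("side");cv2.imwrite("pics/s5.png",im);crop(im,200,120,330,220,6,"s5c.png")
E
```

```text
d -0.06 -0.13 0.81  r -0.000 -0.001 -0.001 | at [ 0.5505 -0.0446  0.0701] yaw -0.009 t 9.7 w 0.331 j6 1.36 F [-0.2  0.2  0.3]
```

View pics/s5c.png

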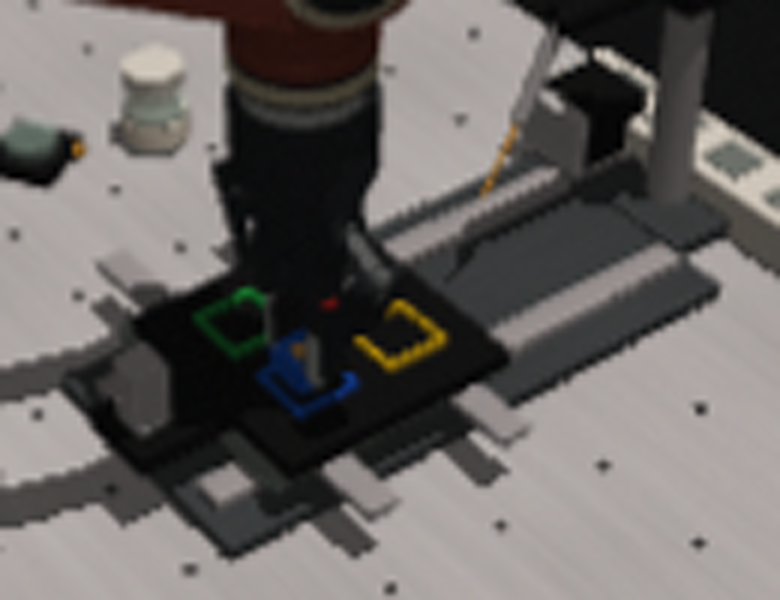

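Call:
play_rows(commands=[{"dx": 0,"dy": -0.1,"dz": 0,"rx": 0,"ry": 0,"rz": 0,"claw": 1},{"dx": 0,"dy": -0.1,"dz": 0.4,"rx": 0,"ry": 0,"rz": 0,"claw": 1},{"dx": 0,"dy": -0.1,"dz": 0.8,"rx": 0,"ry": 0,"rz": 0,"claw": 1},{"dx": 0,"dy": -0.1,"dz": 0.8,"rx": 0,"ry": 0,"rz": 0,"claw": 1}])

```text
time: 10.15
tool_pos: [0.5503, -0.0434, 0.0618]
tool_rot: [-0.0, 1.0, -0.004, 0.0]
contact_force: [0.6, -0.4, -0.8]
gripper_width: 0.327
```

```bash
python3 - <<'E'
from h import *
go((.5500,-.0433,.062),-.008)
im=grab_frame("side");cv2.imwrite("pics/s6.png",im);crop(im,225,150,285,200,12,"s6c.png")
E
```

```text
d -0.03 -0.01 -0.02  r -0.000 -0.001 -0.001 | at [ 0.5503 -0.0434  0.0618] yaw -0.009 t 10.2 w 0.327 j6 1.37 F [ 0.6 -0.4 -0.8]
```

View pics/s6c.png

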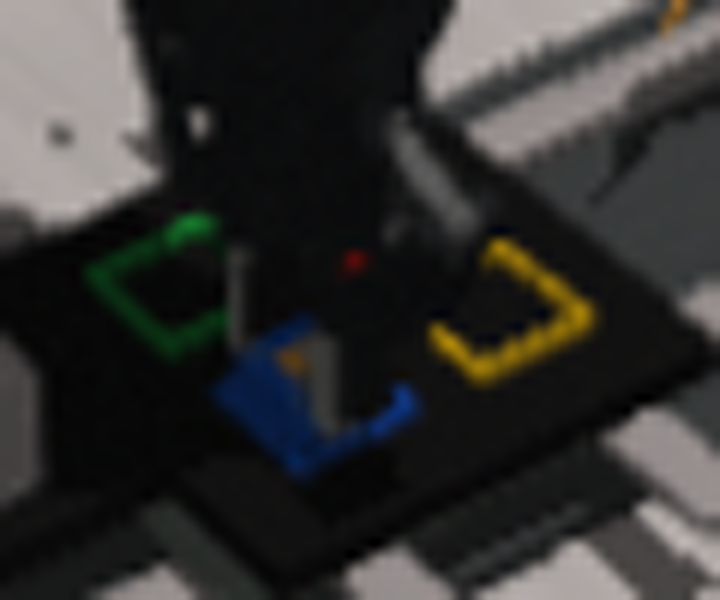

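Call:
play_rows(commands=[{"dx": 0,"dy": 0,"dz": 0,"rx": 0,"ry": 0,"rz": 0,"claw": 0.5},{"dx": 0,"dy": 0,"dz": 0,"rx": 0,"ry": 0,"rz": 0,"claw": 0.5},{"dx": 0,"dy": 0,"dz": -1.5,"rx": 0,"ry": 0,"rz": 0,"claw": 0.5},{"dx": 0,"dy": 0,"dz": -5,"rx": 0,"ry": 0,"rz": 0,"claw": 0.5},{"dx": 0,"dy": 0,"dz": -9,"rx": 0,"ry": 0,"rz": 0,"claw": 0.5}])

```text
time: 10.7
tool_pos: [0.5495, -0.0433, 0.1527]
tool_rot: [-0.0, 1.0, -0.004, -0.001]
contact_force: [0.2, -0.8, 0.8]
gripper_width: 0.499
```

```bash
python3 - <<'E'
from h import *
go((.5475,-.3995,.15),-.25)
E
```

```text
d 0.11 35.62 0.24  r -0.001 0.001 0.241 | at [ 0.5495 -0.0433  0.1527] yaw -0.009 t 10.7 w 0.499 j6 1.37 F [ 0.2 -0.8  0.8]
```

Call:
play_rows(commands=[{"dx": 0.1,"dy": 35.6,"dz": 0,"rx": 0,"ry": 0,"rz": 0.24,"claw": 0.35},{"dx": 0.1,"dy": 35.6,"dz": 0,"rx": 0,"ry": 0,"rz": 0.24,"claw": 0.35},{"dx": 0.1,"dy": 35.6,"dz": 0,"rx": 0,"ry": 0,"rz": 0.24,"claw": 0.35},{"dx": 0.1,"dy": 35.6,"dz": 0,"rx": 0,"ry": 0,"rz": 0.24,"claw": 0.35},{"dx": 0.1,"dy": 35.6,"dz": 0,"rx": 0,"ry": 0,"rz": 0.24,"claw": 0.35}])

```text
time: 11.2
tool_pos: [0.5484, -0.2957, 0.1542]
tool_rot: [0.0, 0.992, -0.124, 0.0]
contact_force: [0.9, 0.6, 0.3]
gripper_width: 0.648
```

```bash
python3 - <<'E'
from h import *
im=grab_frame("top");cv2.imwrite("pics/t4.png",im)
crop(im,200,130,420,250,3.6,"t4c.png")
chip(im,(246,193),"blue",.071)
for nm in RNG:
    r=quad(im,(205,138,262,212),nm)
    if r: print(nm,r[0],on("top",r[0],.058))
chip(im,(376,192),"green")
go((.5475,-.3995,.06),-.25)
E
```

```text
blue dot px [245.82 192.92] world [ 0.5505 -0.0422] | outline px [246.36 193.58] [ 0.5487 -0.0436] sides 0.0432 0.0436 ang -0.4
red [223.7736911  172.09004686] [0.61036502 0.01625004 0.058     ]
yellow [245.91038671 171.55455995] [ 0.60995541 -0.04366395  0.058     ]
green [223.92546377 194.14976334] [0.55035451 0.01707103 0.058     ]
blue [246.41534885 193.56699635] [ 0.550126  -0.0434318  0.058    ]
green dot px [377.25 196.18] world [ 0.5364 -0.4014] | outline px [376.25 196.5 ] [ 0.5356 -0.3986] sides 0.0205 0.008 ang -1.7
d 2.38 9.29 9.51  r 0.006 -0.002 -0.004 | at [ 0.5477 -0.303   0.1545] yaw -0.254 t 11.2 w 0.652 j6 1.20 F [-3.8 -2.8  1.1]
```

View pics/t4c.png

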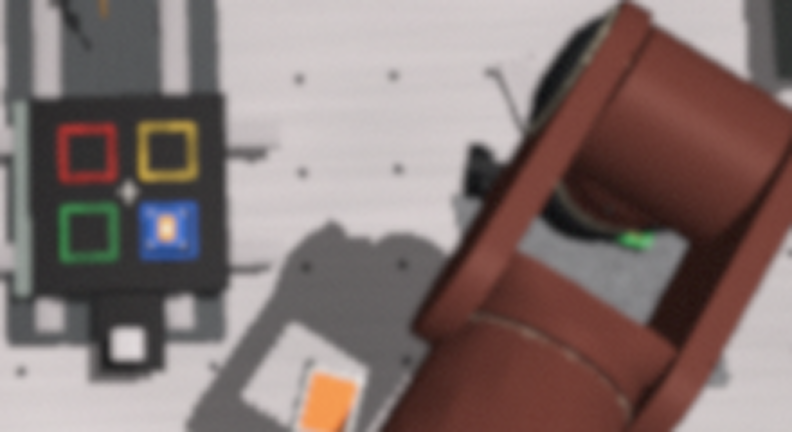

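Call:
play_rows(commands=[{"dx": 2.4,"dy": 9.3,"dz": 2,"rx": 0,"ry": 0,"rz": 0,"claw": 0.35},{"dx": 2.4,"dy": 9.3,"dz": 5,"rx": 0,"ry": 0,"rz": 0,"claw": 0.35},{"dx": 2.4,"dy": 9.3,"dz": 8,"rx": 0,"ry": 0,"rz": 0,"claw": 0.35},{"dx": 2.4,"dy": 9.3,"dz": 9,"rx": 0,"ry": 0,"rz": 0,"claw": 0.35},{"dx": 2.4,"dy": 9.3,"dz": 9,"rx": 0,"ry": 0,"rz": 0,"claw": 0.35}])

```text
time: 11.75
tool_pos: [0.5464, -0.3982, 0.0631]
tool_rot: [0.002, 0.992, -0.127, -0.001]
contact_force: [-0.3, 0.1, 0.0]
gripper_width: 0.654
```

```bash
python3 - <<'E'
from h import *
go((.5475,-.3995,.01),-.25)
im=grab_frame("side");cv2.imwrite("pics/s7.png",im);crop(im,255,210,395,310,5,"s7c.png")
print(proj("side",[.5475,-.3995,.02]),proj("side",[.4484,-.3316,.02]))
E
```

```text
d 0.15 0.08 5.31  r 0.003 0.002 -0.004 | at [ 0.5464 -0.3982  0.0631] yaw -0.254 t 11.8 w 0.654 j6 1.09 F [-0.3  0.1  0. ]
[[328.09600389 262.80653895]] [[284.23302346 265.15214267]]
```

View pics/s7c.png

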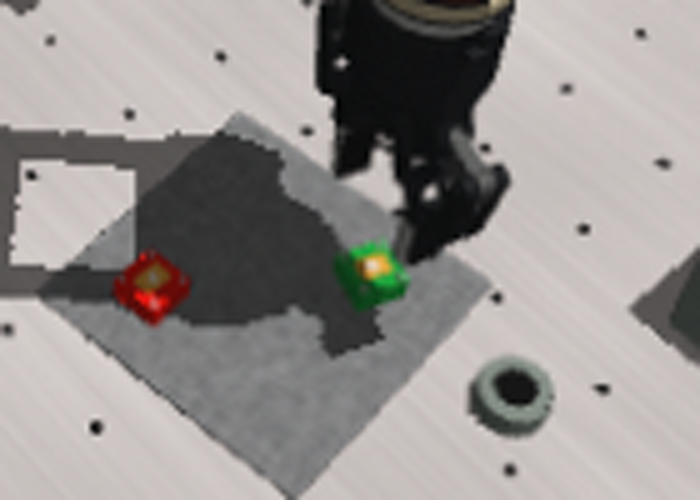

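Call:
play_rows(commands=[{"dx": 0.15,"dy": 0.1,"dz": 1.5,"rx": 0,"ry": 0,"rz": 0,"claw": 0.35},{"dx": 0.15,"dy": 0.1,"dz": 3,"rx": 0,"ry": 0,"rz": 0,"claw": 0.35},{"dx": 0.15,"dy": 0.1,"dz": 4.5,"rx": 0,"ry": 0,"rz": 0,"claw": 0.35},{"dx": 0.15,"dy": 0.1,"dz": 5,"rx": 0,"ry": 0,"rz": 0,"claw": 0.35},{"dx": 0.15,"dy": 0.1,"dz": 5,"rx": 0,"ry": 0,"rz": 0,"claw": 0.35}])

```text
time: 12.3
tool_pos: [0.5481, -0.3992, 0.0134]
tool_rot: [0.002, 0.992, -0.126, -0.001]
contact_force: [-0.8, -0.0, -0.0]
gripper_width: 0.649
```

```bash
python3 - <<'E'
from h import *
go((.5475,-.3995,.01),-.25)
E
```

```text
d -0.05 0.04 0.34  r 0.004 0.001 -0.003 | at [ 0.5481 -0.3992  0.0134] yaw -0.253 t 12.3 w 0.649 j6 1.09 F [-0.8 -0.  -0. ]
```

Call:
play_rows(commands=[{"dx": -0.05,"dy": 0.05,"dz": 0.35,"rx": 0.004,"ry": 0,"rz": 0,"claw": 0.35},{"dx": -0.05,"dy": 0.05,"dz": 0.35,"rx": 0.004,"ry": 0,"rz": 0,"claw": 0.6},{"dx": -0.05,"dy": 0.05,"dz": 0.35,"rx": 0.004,"ry": 0,"rz": 0,"claw": 1},{"dx": -0.05,"dy": 0.05,"dz": 0.35,"rx": 0.004,"ry": 0,"rz": 0,"claw": 1},{"dx": -0.05,"dy": 0.05,"dz": 0.35,"rx": 0.004,"ry": 0,"rz": 0,"claw": 1}])

```text
time: 12.8
tool_pos: [0.5478, -0.4, 0.0105]
tool_rot: [0.0, 0.992, -0.126, -0.0]
contact_force: [0.1, 0.6, 1.1]
gripper_width: 0.329
```

Call:
play_rows(commands=[{"dx": 0,"dy": 0,"dz": -4,"rx": 0,"ry": 0,"rz": 0,"claw": 1},{"dx": 0,"dy": 0,"dz": -8,"rx": 0,"ry": 0,"rz": 0,"claw": 1},{"dx": 0,"dy": 0,"dz": -12,"rx": 0,"ry": 0,"rz": 0,"claw": 1},{"dx": 0,"dy": 0,"dz": -12,"rx": 0,"ry": 0,"rz": 0,"claw": 1}])

```text
time: 13.2
tool_pos: [0.5512, -0.403, 0.1392]
tool_rot: [0.004, 0.992, -0.126, 0.006]
contact_force: [1.5, -0.1, 1.0]
gripper_width: 0.327
```

```bash
python3 - <<'E'
from h import *
go((.5503,.0168,.12),-.008)
E
```

```text
d -10.62 -40.63 1.53  r 0.008 -0.011 -0.245 | at [ 0.5512 -0.403   0.1392] yaw -0.253 t 13.2 w 0.327 j6 1.08 F [ 1.5 -0.1  1. ]
```

Call:
play_rows(commands=[{"dx": -10.6,"dy": -40.6,"dz": 0,"rx": 0.008,"ry": -0.011,"rz": -0.245,"claw": 1},{"dx": -10.6,"dy": -40.6,"dz": 0,"rx": 0.008,"ry": -0.011,"rz": -0.245,"claw": 1},{"dx": -10.6,"dy": -40.6,"dz": 0,"rx": 0.008,"ry": -0.011,"rz": -0.245,"claw": 1},{"dx": -10.6,"dy": -40.6,"dz": 0,"rx": 0.008,"ry": -0.011,"rz": -0.245,"claw": 1},{"dx": -10.6,"dy": -40.6,"dz": 0,"rx": 0.008,"ry": -0.011,"rz": -0.245,"claw": 1}])

```text
time: 13.7
tool_pos: [0.5486, -0.148, 0.1327]
tool_rot: [-0.0, 1.0, -0.004, -0.0]
contact_force: [0.6, 0.6, -0.5]
gripper_width: 0.327
```

```bash
python3 - <<'E'
from h import *
go((.5503,.0168,.12),-.008)
im=grab_frame("top");cv2.imwrite("pics/t5.png",im)
chip(im,(354,229),"red")
E
```

```text
d 0.03 -16.48 1.27  r -0.000 0.000 -0.001 | at [ 0.5486 -0.148   0.1327] yaw -0.009 t 13.7 w 0.327 j6 1.18 F [ 0.6  0.6 -0.5]
red dot px [353.39 229.02] world [ 0.4484 -0.3316] | outline px [352.93 229.19] [ 0.448  -0.3303] sides 0.0345 0.0329 ang 8.4
```

Call:
play_rows(commands=[{"dx": 0,"dy": -16.5,"dz": 0,"rx": 0,"ry": 0,"rz": 0,"claw": 1},{"dx": 0,"dy": -16.5,"dz": 0,"rx": 0,"ry": 0,"rz": 0,"claw": 1},{"dx": 0,"dy": -16.5,"dz": 0,"rx": 0,"ry": 0,"rz": 0,"claw": 1},{"dx": 0,"dy": -16.5,"dz": 1.5,"rx": 0,"ry": 0,"rz": 0,"claw": 1},{"dx": 0,"dy": -16.5,"dz": 3,"rx": 0,"ry": 0,"rz": 0,"claw": 1}])

```text
time: 14.25
tool_pos: [0.5487, 0.0269, 0.1029]
tool_rot: [-0.003, 1.0, 0.001, -0.0]
contact_force: [-0.1, 0.1, -0.2]
gripper_width: 0.327
```

```bash
python3 - <<'E'
from h import *
go((.5503,.0168,.075),-.008)
E
```

```text
d 0.16 1.02 2.78  r -0.007 0.001 0.009 | at [0.5487 0.0269 0.1029] yaw 0.001 t 14.2 w 0.327 j6 1.48 F [-0.1  0.1 -0.2]
```

Call:
play_rows(commands=[{"dx": 0.15,"dy": 1.0,"dz": 0,"rx": -0.007,"ry": 0,"rz": 0.009,"claw": 1},{"dx": 0.15,"dy": 1.0,"dz": 1.4,"rx": -0.007,"ry": 0,"rz": 0.009,"claw": 1},{"dx": 0.15,"dy": 1.0,"dz": 2.8,"rx": -0.007,"ry": 0,"rz": 0.009,"claw": 1},{"dx": 0.15,"dy": 1.0,"dz": 2.8,"rx": -0.007,"ry": 0,"rz": 0.009,"claw": 1},{"dx": 0.15,"dy": 1.0,"dz": 2.8,"rx": -0.007,"ry": 0,"rz": 0.009,"claw": 1}])

```text
time: 14.75
tool_pos: [0.5498, 0.0164, 0.074]
tool_rot: [0.0, 1.0, -0.005, -0.001]
contact_force: [-0.4, 0.4, -0.4]
gripper_width: 0.329
```

```bash
python3 - <<'E'
from h import *
go((.5503,.0168,.062),-.008)
E
```

```text
d 0.05 -0.05 1.20  r 0.000 0.002 -0.001 | at [0.5498 0.0164 0.074 ] yaw -0.009 t 14.8 w 0.329 j6 1.47 F [-0.4  0.4 -0.4]
```

Call:
play_rows(commands=[{"dx": 0.05,"dy": -0.05,"dz": 0.4,"rx": 0,"ry": 0.002,"rz": 0,"claw": 1},{"dx": 0.05,"dy": -0.05,"dz": 0.8,"rx": 0,"ry": 0.002,"rz": 0,"claw": 1},{"dx": 0.05,"dy": -0.05,"dz": 1.2,"rx": 0,"ry": 0.002,"rz": 0,"claw": 1},{"dx": 0.05,"dy": -0.05,"dz": 1.2,"rx": 0,"ry": 0.002,"rz": 0,"claw": 1}])

```text
time: 15.15
tool_pos: [0.5502, 0.0169, 0.0617]
tool_rot: [0.0, 1.0, -0.005, -0.0]
contact_force: [0.7, 0.5, 0.3]
gripper_width: 0.327
```

```bash
python3 - <<'E'
from h import *
go((.5503,.0168,.062),-.008)
E
```

```text
d 0.01 0.01 -0.03  r 0.000 0.001 -0.001 | at [0.5502 0.0169 0.0617] yaw -0.009 t 15.2 w 0.327 j6 1.48 F [0.7 0.5 0.3]
```

Call:
play_rows(commands=[{"dx": 0,"dy": 0,"dz": 0,"rx": 0,"ry": 0,"rz": 0,"claw": 0.5},{"dx": 0,"dy": 0,"dz": 0,"rx": 0,"ry": 0,"rz": 0,"claw": 0.5},{"dx": 0,"dy": 0,"dz": -1.5,"rx": 0,"ry": 0,"rz": 0,"claw": 0.5},{"dx": 0,"dy": 0,"dz": -5,"rx": 0,"ry": 0,"rz": 0,"claw": 0.5},{"dx": 0,"dy": 0,"dz": -9,"rx": 0,"ry": 0,"rz": 0,"claw": 0.5}])

```text
time: 15.65
tool_pos: [0.5492, 0.017, 0.1524]
tool_rot: [-0.0, 1.0, -0.005, -0.002]
contact_force: [1.0, -0.2, 0.2]
gripper_width: 0.503
```

```bash
python3 - <<'E'
from h import *
go((.4484,-.3316,.15),.143)
E
```

```text
d -9.77 34.95 0.27  r -0.000 0.003 -0.152 | at [0.5492 0.017  0.1524] yaw -0.009 t 15.7 w 0.503 j6 1.48 F [ 1.  -0.2  0.2]
```

Call:
play_rows(commands=[{"dx": -9.8,"dy": 35,"dz": 0,"rx": 0,"ry": 0,"rz": -0.152,"claw": 0.3},{"dx": -9.8,"dy": 35,"dz": 0,"rx": 0,"ry": 0,"rz": -0.152,"claw": 0.3},{"dx": -9.8,"dy": 35,"dz": 0,"rx": 0,"ry": 0,"rz": -0.152,"claw": 0.3},{"dx": -9.8,"dy": 35,"dz": 0,"rx": 0,"ry": 0,"rz": -0.152,"claw": 0.3},{"dx": -9.8,"dy": 35,"dz": 0,"rx": 0,"ry": 0,"rz": -0.152,"claw": 0.3}])

```text
time: 16.15
tool_pos: [0.4809, -0.2206, 0.1542]
tool_rot: [0.001, 0.997, 0.072, -0.001]
contact_force: [0.9, -0.4, -0.1]
gripper_width: 0.7
```

```bash
python3 - <<'E'
from h import *
im=grab_frame("top");cv2.imwrite("pics/t6.png",im)
crop(im,200,130,420,250,3.6,"t6c.png")
go((.4484,-.3316,.06),.143)
E
```

```text
d -4.43 9.86 9.52  r 0.006 0.004 -0.006 | at [ 0.479  -0.2273  0.1545] yaw 0.137 t 16.2 w 0.698 j6 0.86 F [-2.2 -6.1  0.5]
```

View pics/t6c.png

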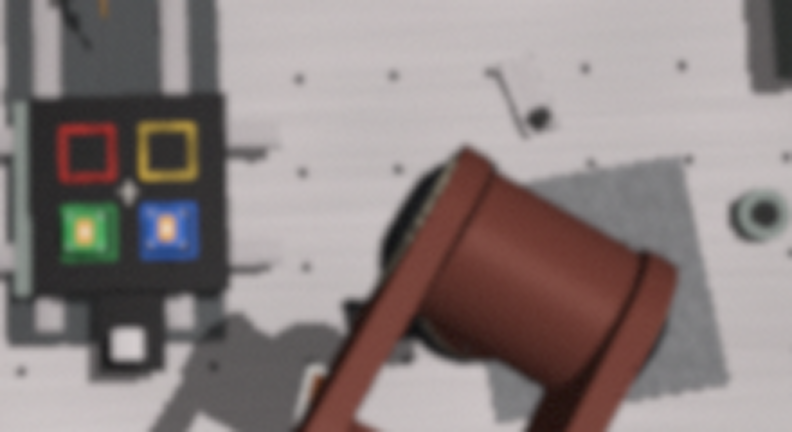

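Call:
play_rows(commands=[{"dx": -4.4,"dy": 9.9,"dz": 2,"rx": 0.006,"ry": 0.004,"rz": 0,"claw": 0.3},{"dx": -4.4,"dy": 9.9,"dz": 5,"rx": 0.006,"ry": 0.004,"rz": 0,"claw": 0.3},{"dx": -4.4,"dy": 9.9,"dz": 8,"rx": 0.006,"ry": 0.004,"rz": 0,"claw": 0.3},{"dx": -4.4,"dy": 9.9,"dz": 9.2,"rx": 0.006,"ry": 0.004,"rz": 0,"claw": 0.3},{"dx": -4.4,"dy": 9.9,"dz": 9.2,"rx": 0.006,"ry": 0.004,"rz": 0,"claw": 0.3}])

```text
time: 16.7
tool_pos: [0.4474, -0.3307, 0.0612]
tool_rot: [-0.002, 0.998, 0.068, -0.001]
contact_force: [-0.4, 0.3, 0.3]
gripper_width: 0.699
```

```bash
python3 - <<'E'
from h import *
go((.4484,-.3316,.01),.143)
im=grab_frame("side");cv2.imwrite("pics/s8.png",im);crop(im,235,210,375,310,5,"s8c.png")
E
```

```text
d 0.10 0.13 5.12  r -0.004 0.002 -0.007 | at [ 0.4474 -0.3307  0.0612] yaw 0.136 t 16.7 w 0.699 j6 0.66 F [-0.4  0.3  0.3]
```

View pics/s8c.png

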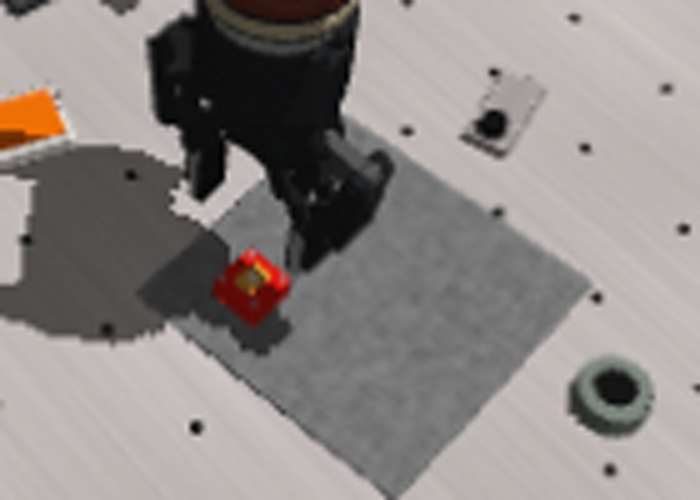

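Red is unmoved (dot at full-frame ~(285.6,265.6), as before).

Call:
play_rows(commands=[{"dx": 0.1,"dy": 0.1,"dz": 1.5,"rx": 0,"ry": 0,"rz": -0.007,"claw": 0.3},{"dx": 0.1,"dy": 0.1,"dz": 3,"rx": 0,"ry": 0,"rz": -0.007,"claw": 0.3},{"dx": 0.1,"dy": 0.1,"dz": 4.5,"rx": 0,"ry": 0,"rz": -0.007,"claw": 0.3},{"dx": 0.1,"dy": 0.1,"dz": 5,"rx": 0,"ry": 0,"rz": -0.007,"claw": 0.3},{"dx": 0.1,"dy": 0.1,"dz": 5,"rx": 0,"ry": 0,"rz": -0.007,"claw": 0.3}])

```text
time: 17.25
tool_pos: [0.4492, -0.3309, 0.0117]
tool_rot: [-0.002, 0.997, 0.072, -0.001]
contact_force: [-0.2, 1.1, 1.0]
gripper_width: 0.704
```

```bash
python3 - <<'E'
from h import *
go((.4484,-.3316,.01),.143)
E
```

```text
d -0.09 0.06 0.17  r -0.003 0.002 0.002 | at [ 0.4492 -0.3309  0.0117] yaw 0.145 t 17.2 w 0.704 j6 0.66 F [-0.2  1.1  1. ]
```

Call:
play_rows(commands=[{"dx": -0.1,"dy": 0.05,"dz": 0.15,"rx": 0,"ry": 0,"rz": 0,"claw": 0.3},{"dx": -0.1,"dy": 0.05,"dz": 0.15,"rx": 0,"ry": 0,"rz": 0,"claw": 0.6},{"dx": -0.1,"dy": 0.05,"dz": 0.15,"rx": 0,"ry": 0,"rz": 0,"claw": 1},{"dx": -0.1,"dy": 0.05,"dz": 0.15,"rx": 0,"ry": 0,"rz": 0,"claw": 1},{"dx": -0.1,"dy": 0.05,"dz": 0.15,"rx": 0,"ry": 0,"rz": 0,"claw": 1}])

```text
time: 17.75
tool_pos: [0.4488, -0.3321, 0.011]
tool_rot: [-0.001, 0.997, 0.072, -0.0]
contact_force: [-0.3, 0.2, 2.7]
gripper_width: 0.328
```

Call:
play_rows(commands=[{"dx": 0,"dy": 0,"dz": -4,"rx": 0,"ry": 0,"rz": 0,"claw": 1},{"dx": 0,"dy": 0,"dz": -8,"rx": 0,"ry": 0,"rz": 0,"claw": 1},{"dx": 0,"dy": 0,"dz": -12,"rx": 0,"ry": 0,"rz": 0,"claw": 1},{"dx": 0,"dy": 0,"dz": -12,"rx": 0,"ry": 0,"rz": 0,"claw": 1}])

```text
time: 18.15
tool_pos: [0.4521, -0.3354, 0.1385]
tool_rot: [0.004, 0.997, 0.072, 0.004]
contact_force: [0.8, -1.0, 0.1]
gripper_width: 0.326
```

```bash
python3 - <<'E'
from h import *
go((.6103,.0163,.13),-.008)
im=grab_frame("top")
for nm in RNG:
    r=quad(im,(205,138,262,212),nm)
    if r: print(nm,r[0],on("top",r[0],.058))
chip(im,(246,193),"blue",.071);chip(im,(224,194),"green",.071)
E
```

```text
d 20.73 -32.52 0.73  r 0.008 -0.008 0.153 | at [ 0.4521 -0.3354  0.1385] yaw 0.145 t 18.1 w 0.326 j6 0.65 F [ 0.8 -1.   0.1]
red [223.75652632 172.11295493] [0.61030379 0.01629782 0.058     ]
yellow [245.94480267 171.56661279] [ 0.60991956 -0.04375604  0.058     ]
green [224.23764666 194.06772556] [0.55055124 0.01622607 0.058     ]
blue [246.38973473 193.57635573] [ 0.55010279 -0.04336236  0.058     ]
blue dot px [245.83 192.94] world [ 0.5504 -0.0423] | outline px [246.31 193.53] [ 0.5489 -0.0435] sides 0.0431 0.0434 ang -1.0
green dot px [222.98 193.94] world [0.5496 0.0185] | outline px [223.5 193.4] [0.551  0.0171] sides 0.0339 0.035 ang -1.7
```

Call:
play_rows(commands=[{"dx": 20.7,"dy": -32.5,"dz": 0,"rx": 0.008,"ry": -0.008,"rz": 0.153,"claw": 1},{"dx": 20.7,"dy": -32.5,"dz": 0,"rx": 0.008,"ry": -0.008,"rz": 0.153,"claw": 1},{"dx": 20.7,"dy": -32.5,"dz": 0,"rx": 0.008,"ry": -0.008,"rz": 0.153,"claw": 1},{"dx": 20.7,"dy": -32.5,"dz": 0,"rx": 0.008,"ry": -0.008,"rz": 0.153,"claw": 1},{"dx": 20.7,"dy": -32.5,"dz": 0,"rx": 0.008,"ry": -0.008,"rz": 0.153,"claw": 1}])

```text
time: 18.7
tool_pos: [0.5507, -0.106, 0.1314]
tool_rot: [-0.002, 1.0, -0.004, -0.003]
contact_force: [0.5, -0.0, -1.0]
gripper_width: 0.329
```

```bash
python3 - <<'E'
from h import *
go((.6103,.0163,.12),-.008)
E
```

```text
d 5.86 -12.27 1.16  r -0.005 0.007 -0.000 | at [ 0.5507 -0.106   0.1314] yaw -0.008 t 18.7 w 0.329 j6 1.25 F [ 0.5 -0.  -1. ]
```

Call:
play_rows(commands=[{"dx": 5.9,"dy": -12.3,"dz": 0,"rx": -0.005,"ry": 0.007,"rz": 0,"claw": 1},{"dx": 5.9,"dy": -12.3,"dz": 0,"rx": -0.005,"ry": 0.007,"rz": 0,"claw": 1},{"dx": 5.9,"dy": -12.3,"dz": 0,"rx": -0.005,"ry": 0.007,"rz": 0,"claw": 1},{"dx": 5.9,"dy": -12.3,"dz": 1.5,"rx": -0.005,"ry": 0.007,"rz": 0,"claw": 1},{"dx": 5.9,"dy": -12.3,"dz": 3,"rx": -0.005,"ry": 0.007,"rz": 0,"claw": 1}])

```text
time: 19.2
tool_pos: [0.6097, 0.0173, 0.0994]
tool_rot: [0.0, 1.0, -0.003, -0.001]
contact_force: [-0.2, 0.1, -1.2]
gripper_width: 0.33
```

```bash
python3 - <<'E'
from h import *
go((.6103,.0163,.075),-.008)
E
```

```text
d 0.06 0.10 2.44  r 0.001 0.002 0.001 | at [0.6097 0.0173 0.0994] yaw -0.007 t 19.2 w 0.330 j6 1.48 F [-0.2  0.1 -1.2]
```

Call:
play_rows(commands=[{"dx": 0.05,"dy": 0.1,"dz": 0.8,"rx": 0,"ry": 0.002,"rz": 0,"claw": 1},{"dx": 0.05,"dy": 0.1,"dz": 1.6,"rx": 0,"ry": 0.002,"rz": 0,"claw": 1},{"dx": 0.05,"dy": 0.1,"dz": 2.4,"rx": 0,"ry": 0.002,"rz": 0,"claw": 1},{"dx": 0.05,"dy": 0.1,"dz": 2.4,"rx": 0,"ry": 0.002,"rz": 0,"claw": 1}])

```text
time: 19.6
tool_pos: [0.6091, 0.0155, 0.0738]
tool_rot: [0.0, 1.0, -0.004, -0.001]
contact_force: [0.1, 1.0, 0.5]
gripper_width: 0.326
```

```bash
python3 - <<'E'
from h import *
go((.6103,.0163,.0625),-.008)
E
```

```text
d 0.12 -0.08 1.13  r 0.000 0.002 0.000 | at [0.6091 0.0155 0.0738] yaw -0.008 t 19.6 w 0.326 j6 1.48 F [0.1 1.  0.5]
```

Call:
play_rows(commands=[{"dx": 0.1,"dy": -0.08,"dz": 0.4,"rx": 0,"ry": 0.002,"rz": 0,"claw": 1},{"dx": 0.1,"dy": -0.08,"dz": 0.8,"rx": 0,"ry": 0.002,"rz": 0,"claw": 1},{"dx": 0.1,"dy": -0.08,"dz": 1.15,"rx": 0,"ry": 0.002,"rz": 0,"claw": 1},{"dx": 0.1,"dy": -0.08,"dz": 1.15,"rx": 0,"ry": 0.002,"rz": 0,"claw": 1}])

```text
time: 20.0
tool_pos: [0.6102, 0.0163, 0.0623]
tool_rot: [0.0, 1.0, -0.004, -0.0]
contact_force: [0.7, 0.8, -0.3]
gripper_width: 0.33
```

```bash
python3 - <<'E'
from h import *
go((.6103,.0163,.0625),-.008)
E
```

```text
d 0.01 -0.00 -0.02  r 0.000 0.000 0.000 | at [0.6102 0.0163 0.0623] yaw -0.008 t 20.0 w 0.330 j6 1.48 F [ 0.7  0.8 -0.3]
```

Call:
play_rows(commands=[{"dx": 0,"dy": 0,"dz": 0,"rx": 0,"ry": 0,"rz": 0,"claw": 0.5},{"dx": 0,"dy": 0,"dz": 0,"rx": 0,"ry": 0,"rz": 0,"claw": 0.5},{"dx": 0,"dy": 0,"dz": -1.5,"rx": 0,"ry": 0,"rz": 0,"claw": 0.5},{"dx": 0,"dy": 0,"dz": -5,"rx": 0,"ry": 0,"rz": 0,"claw": 0.5},{"dx": -2,"dy": 0,"dz": -8,"rx": 0,"ry": 0,"rz": 0,"claw": 0.5}])

```text
time: 20.5
tool_pos: [0.5916, 0.0163, 0.145]
tool_rot: [0.0, 1.0, -0.004, 0.001]
contact_force: [0.0, -0.5, 0.9]
gripper_width: 0.497
```

```bash
python3 - <<'E'
from h import *
go((.4653,-.0140,.12),-.008)
E
```

```text
d -12.61 3.13 2.47  r 0.001 -0.002 0.000 | at [0.5916 0.0163 0.145 ] yaw -0.008 t 20.5 w 0.497 j6 1.48 F [ 0.  -0.5  0.9]
```

Call:
play_rows(commands=[{"dx": -12.6,"dy": 3.1,"dz": 0,"rx": 0,"ry": 0,"rz": 0,"claw": 0.4},{"dx": -12.6,"dy": 3.1,"dz": 0,"rx": 0,"ry": 0,"rz": 0,"claw": 0.4},{"dx": -12.6,"dy": 3.1,"dz": 1,"rx": 0,"ry": 0,"rz": 0,"claw": 0.4},{"dx": -12.6,"dy": 3.1,"dz": 1,"rx": 0,"ry": 0,"rz": 0,"claw": 0.4}])

```text
time: 20.9
tool_pos: [0.462, -0.0138, 0.1338]
tool_rot: [0.0, 1.0, -0.005, 0.0]
contact_force: [1.2, 0.4, 0.5]
gripper_width: 0.601
```

```bash
python3 - <<'E'
from h import *
im=grab_frame("top");cv2.imwrite("pics/t7.png",im);crop(im,195,85,275,215,4.6,"t7c.png")
for c,uv in dict(blue=(246,193),green=(223,194),red=(224,172)).items(): chip(im,uv,c,.071)
r=quad(im,(205,138,262,182),"yellow");print(on("top",r[0],.058))
im=grab_frame("side");cv2.imwrite("pics/s9.png",im);crop(im,220,130,300,200,9,"s9c.png")
go((.4653,-.0140,.062),-.008)
E
```

```text
blue dot px [245.83 193.01] world [ 0.5502 -0.0423] | outline px [246.39 193.6 ] [ 0.5487 -0.0437] sides 0.0425 0.0427 ang 0.4
green dot px [222.97 193.96] world [0.5495 0.0185] | outline px [223.4  192.95] [0.5522 0.0173] sides 0.0323 0.0321 ang -1.7
red dot px [222.85 171.79] world [0.6091 0.0176] | outline px [223.84 171.99] [0.6085 0.015 ] sides 0.043 0.0436 ang -0.8
[ 0.60978444 -0.04387234  0.058     ]
d -0.09 0.01 7.39  r 0.001 -0.005 -0.000 | at [ 0.4658 -0.0138  0.1359] yaw -0.008 t 21.0 w 0.601 j6 1.39 F [-0.   0.5 -0.2]
```

View pics/t7c.png

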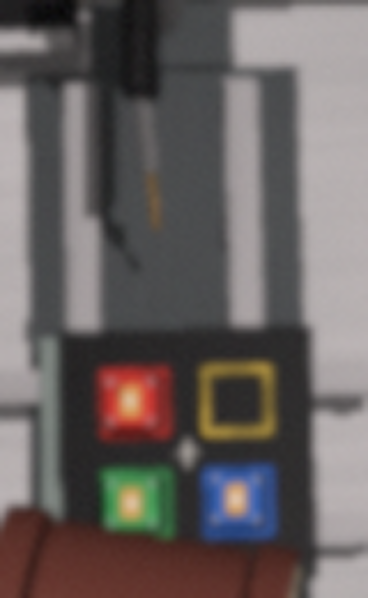

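View pics/s9c.png

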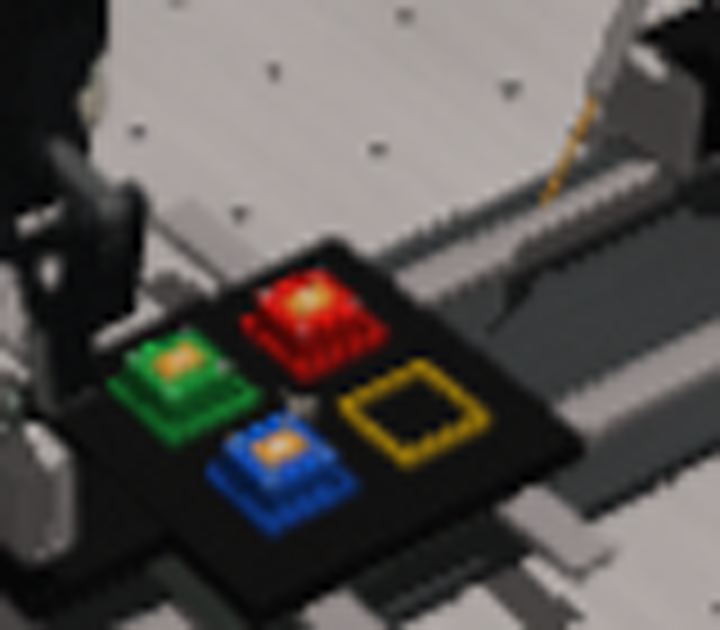

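Call:
play_rows(commands=[{"dx": 0,"dy": 0,"dz": 2.5,"rx": 0,"ry": -0.005,"rz": 0,"claw": 0.4},{"dx": 0,"dy": 0,"dz": 5,"rx": 0,"ry": -0.005,"rz": 0,"claw": 0.4},{"dx": 0,"dy": 0,"dz": 7,"rx": 0,"ry": -0.005,"rz": 0,"claw": 0.4},{"dx": 0,"dy": 0,"dz": 7,"rx": 0,"ry": -0.005,"rz": 0,"claw": 0.4}])

```text
time: 21.4
tool_pos: [0.4656, -0.0134, 0.0639]
tool_rot: [-0.0, 1.0, -0.004, -0.002]
contact_force: [-1.4, 0.8, 0.8]
gripper_width: 0.602
```

```bash
python3 - <<'E'
from h import *
go((.4653,-.0140,.062),-.008)
E
```

```text
d -0.03 0.06 0.19  r -0.000 0.005 0.000 | at [ 0.4656 -0.0134  0.0639] yaw -0.008 t 21.4 w 0.602 j6 1.39 F [-1.4  0.8  0.8]
```

Call:
play_rows(commands=[{"dx": 0,"dy": 0,"dz": 0.2,"rx": 0,"ry": 0.005,"rz": 0,"claw": 1},{"dx": 0,"dy": 0,"dz": 0.2,"rx": 0,"ry": 0.005,"rz": 0,"claw": 1},{"dx": 0,"dy": 0,"dz": 0.2,"rx": 0,"ry": 0.005,"rz": 0,"claw": 1},{"dx": 0,"dy": 0.5,"dz": 0.2,"rx": 0,"ry": 0.005,"rz": 0,"claw": 1},{"dx": 0,"dy": 1.2,"dz": 0.2,"rx": 0,"ry": 0.005,"rz": 0,"claw": 1}])

```text
time: 21.9
tool_pos: [0.4668, -0.0253, 0.0632]
tool_rot: [-0.0, 1.0, -0.004, 0.002]
contact_force: [2.4, 3.7, 3.0]
gripper_width: 0.25
```

Call:
play_rows(commands=[{"dx": 0,"dy": 0.7,"dz": 0,"rx": 0,"ry": 0,"rz": 0,"claw": 1},{"dx": 0,"dy": 1.3,"dz": 0,"rx": 0,"ry": 0,"rz": 0,"claw": 1},{"dx": 0,"dy": 1.8,"dz": 0,"rx": 0,"ry": 0,"rz": 0,"claw": 1},{"dx": 0,"dy": 1.8,"dz": 0,"rx": 0,"ry": 0,"rz": 0,"claw": 1}])

```text
time: 22.3
tool_pos: [0.4667, -0.0446, 0.0633]
tool_rot: [0.0, 1.0, -0.004, 0.002]
contact_force: [1.4, -2.1, -0.4]
gripper_width: 0.248
```

```bash
python3 - <<'E'
from h import *
go((.4653,-.0525,.062),-.008)
E
```

```text
d -0.13 0.79 0.13  r 0.001 -0.004 -0.000 | at [ 0.4667 -0.0446  0.0633] yaw -0.008 t 22.3 w 0.248 j6 1.32 F [ 1.4 -2.1 -0.4]
```

Call:
play_rows(commands=[{"dx": 0,"dy": 0.3,"dz": 0,"rx": 0,"ry": 0,"rz": 0,"claw": 1},{"dx": 0,"dy": 0.6,"dz": 0,"rx": 0,"ry": 0,"rz": 0,"claw": 1},{"dx": 0,"dy": 0.6,"dz": 0,"rx": 0,"ry": 0,"rz": 0,"claw": 1}])

```text
time: 22.6
tool_pos: [0.4666, -0.0505, 0.0633]
tool_rot: [0.0, 1.0, -0.004, 0.002]
contact_force: [1.5, 3.2, 0.7]
gripper_width: 0.25
```

Call:
play_rows(commands=[{"dx": 0,"dy": 0.3,"dz": 0,"rx": 0,"ry": 0,"rz": 0,"claw": 1},{"dx": 0,"dy": 0.3,"dz": 0,"rx": 0,"ry": 0,"rz": 0,"claw": 1}])

```text
time: 22.8
tool_pos: [0.4665, -0.0507, 0.0632]
tool_rot: [-0.003, 1.0, -0.004, 0.002]
contact_force: [2.8, 16.0, 2.5]
gripper_width: 0.249
```

Call:
play_rows(commands=[{"dx": 0,"dy": -0.5,"dz": 0,"rx": 0,"ry": 0,"rz": 0,"claw": 1},{"dx": -0.2,"dy": -1,"dz": 0,"rx": 0,"ry": 0,"rz": 0,"claw": 1},{"dx": -0.4,"dy": -1,"dz": 0,"rx": 0,"ry": 0,"rz": 0,"claw": 1},{"dx": -0.4,"dy": -1,"dz": 0,"rx": 0,"ry": 0,"rz": 0,"claw": 1}])

```text
time: 23.2
tool_pos: [0.4655, -0.041, 0.0634]
tool_rot: [-0.002, 1.0, -0.004, 0.006]
contact_force: [17.8, 0.7, -12.4]
gripper_width: 0.247
```

```bash
python3 - <<'E'
from h import *
go((.4653,-.0525,.062),-.008)
E
```

```text
d -0.01 1.15 0.13  r -0.005 -0.012 -0.001 | at [ 0.4655 -0.041   0.0634] yaw -0.009 t 23.2 w 0.247 j6 1.32 F [ 17.8   0.7 -12.4]
```

```bash
cat >> h.py <<'E'
TH=-.008;P0=np.array([.4659,-.0006])
def post(sx,sy): p=P0+sx*np.array([1,TH])+sy*np.array([-TH,1]); return (p[0],p[1],.0632)
def slide():
    d=monitor.state()["tool_pos"][:2]-P0; return (d@np.array([1,TH]),d@np.array([-TH,1]))
E
python3 - <<'E'
from h import *
print(slide());go(post(.13,0),-.008)
E
```

```text
(np.float64(-0.0001073597438828489), np.float64(-0.04044870086387203))
d 13.01 -4.05 0.20  r -0.005 -0.012 -0.001 | at [ 0.4655 -0.041   0.0634] yaw -0.009 t 23.2 w 0.247 j6 1.32 F [ 17.8   0.7 -12.4]
```

Call:
play_rows(commands=[{"dx": 0.5,"dy": -0.3,"dz": 0,"rx": -0.005,"ry": -0.012,"rz": 0,"claw": 1},{"dx": 2,"dy": -0.8,"dz": 0.05,"rx": -0.005,"ry": -0.012,"rz": 0,"claw": 1},{"dx": 4,"dy": -1.4,"dz": 0.1,"rx": -0.005,"ry": -0.012,"rz": 0,"claw": 1},{"dx": 6,"dy": -2.0,"dz": 0.1,"rx": -0.005,"ry": -0.012,"rz": 0,"claw": 1},{"dx": 8,"dy": -2.6,"dz": 0.1,"rx": -0.005,"ry": -0.012,"rz": 0,"claw": 1}])

```text
time: 23.7
tool_pos: [0.5454, -0.016, 0.0634]
tool_rot: [0.001, 1.0, -0.004, -0.001]
contact_force: [-5.8, -3.8, 3.2]
gripper_width: 0.247
```

```bash
python3 - <<'E'
from h import *
print(slide());go(post(.13,0),-.008)
E
```

```text
(np.float64(0.07959556729772538), np.float64(-0.014737148329013648))
d 5.04 -1.48 -0.00  r 0.001 0.003 -0.001 | at [ 0.5454 -0.016   0.0634] yaw -0.009 t 23.7 w 0.247 j6 1.42 F [-5.8 -3.8  3.2]
```

Call:
play_rows(commands=[{"dx": 1.8,"dy": -0.5,"dz": 0,"rx": 0,"ry": 0.003,"rz": 0,"claw": 1},{"dx": 3.5,"dy": -1,"dz": 0,"rx": 0,"ry": 0.003,"rz": 0,"claw": 1},{"dx": 4.5,"dy": -1.4,"dz": 0,"rx": 0,"ry": 0.003,"rz": 0,"claw": 1},{"dx": 5,"dy": -1.5,"dz": 0,"rx": 0,"ry": 0.003,"rz": 0,"claw": 1},{"dx": 5,"dy": -1.5,"dz": 0,"rx": 0,"ry": 0.003,"rz": 0,"claw": 1}])

```text
time: 24.2
tool_pos: [0.5964, -0.0013, 0.0633]
tool_rot: [0.001, 1.0, -0.004, 0.001]
contact_force: [2.6, -0.7, 0.5]
gripper_width: 0.247
```

```bash
cat >> h.py <<'E'
def look(i):
    im=grab_frame("top");cv2.imwrite(f"pics/tt{i}.png",im);crop(im,195,90,275,170,7,f"tt{i}c.png")
    im=grab_frame("side");cv2.imwrite(f"pics/ss{i}.png",im);crop(im,240,120,320,190,9,f"ss{i}c.png")
E
python3 - <<'E'
from h import *
print(slide());go(post(.13,0),-.008)
look(1)
E
```

```text
(np.float64(0.13052975650521004), np.float64(0.0003519130749715273))
d -0.05 0.04 0.01  r 0.001 -0.002 -0.001 | at [ 0.5964 -0.0013  0.0633] yaw -0.009 t 24.2 w 0.247 j6 1.45 F [ 2.6 -0.7  0.5]
```

View pics/tt1c.png

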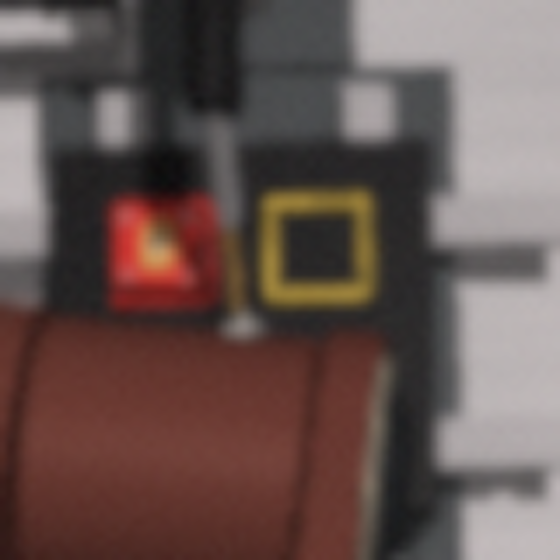

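View pics/ss1c.png

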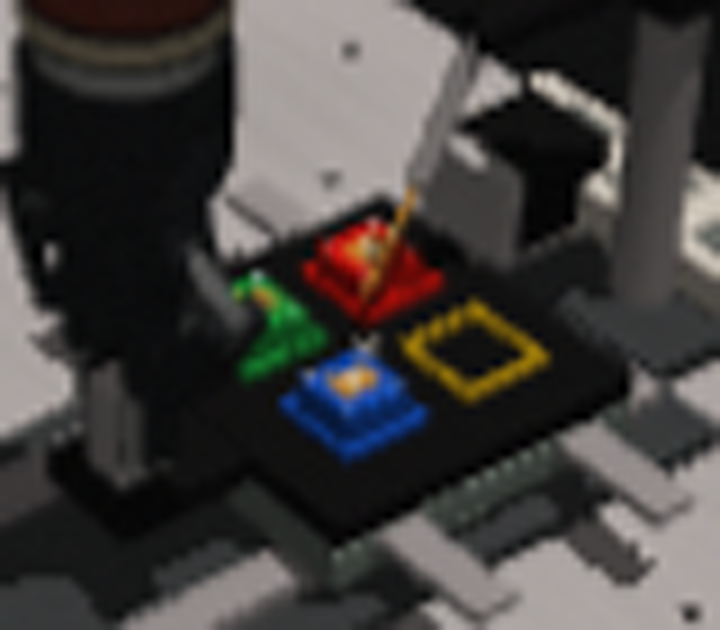

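Call:
play_rows(commands=[{"dx": -0.05,"dy": 0.03,"dz": 0,"rx": 0,"ry": 0,"rz": 0,"claw": 1},{"dx": -0.05,"dy": 0.03,"dz": 0,"rx": 0,"ry": 0,"rz": 0,"claw": 1},{"dx": -0.05,"dy": 0.03,"dz": 0,"rx": 0,"ry": 0,"rz": 0,"claw": 1},{"dx": -0.05,"dy": 0.03,"dz": 0,"rx": 0,"ry": 0,"rz": 0,"claw": 1},{"dx": -0.05,"dy": 0.03,"dz": 0,"rx": 0,"ry": 0,"rz": 0,"claw": 1}])

```text
time: 24.8
tool_pos: [0.5952, -0.0013, 0.0634]
tool_rot: [0.0, 1.0, -0.004, 0.001]
contact_force: [1.6, 1.8, 0.6]
gripper_width: 0.249
```

Call:
play_rows(commands=[{"dx": 0,"dy": 0,"dz": 0,"rx": 0,"ry": 0,"rz": 0,"claw": 1},{"dx": 0,"dy": 0,"dz": 0,"rx": 0,"ry": 0,"rz": 0,"claw": 1},{"dx": 0,"dy": 0,"dz": 0,"rx": 0,"ry": 0,"rz": 0,"claw": 1},{"dx": 0,"dy": 0,"dz": 0,"rx": 0,"ry": 0,"rz": 0,"claw": 1},{"dx": 0,"dy": 0,"dz": 0,"rx": 0,"ry": 0,"rz": 0,"claw": 1}])

```text
time: 25.3
tool_pos: [0.5952, -0.0013, 0.0633]
tool_rot: [0.0, 1.0, -0.004, 0.001]
contact_force: [2.5, 1.4, -0.5]
gripper_width: 0.244
```

```bash
python3 - <<'E'
from h import *
print(slide())
im=grab_frame("top")
r=quad(im,(205,105,262,140),"yellow");y=on("top",r[0],.058);print(y,"datum",y[:2]+np.array([-.03-.0002,.03-.0002]))
im=cv2.imread("pics/t7.png")
# needle tip refine: orange pixels
b=cv2.resize(im[115:140,218:240],None,fx=8,fy=8,interpolation=cv2.INTER_CUBIC);h=cv2.cvtColor(b,cv2.COLOR_BGR2HSV)
m=cv2.inRange(h,(8,90,80),(28,255,255));ys,xs=np.nonzero(m);k=ys>ys.max()-6;u=((xs[k].mean()+.5)/8-.5+218,(ys.max()+.5)/8-.5+115);print(u,on("top",u,.08))
go(post(.1007,-.0312),-.008)
E
```

```text
(np.float64(0.1293040220263315), np.float64(0.00032655251180098595))
[ 0.73823996 -0.03044792  0.058     ] datum [ 7.08039961e-01 -6.47919031e-04]
(np.float64(228.37890625), np.float64(132.9375)) [ 7.12241152e-01 -1.11807254e-04  8.00000000e-02]
d -2.86 3.15 0.01  r 0.001 -0.001 -0.001 | at [ 0.5952 -0.0013  0.0634] yaw -0.009 t 25.4 w 0.247 j6 1.45 F [1.3 2.1 1.5]
```

Call:
play_rows(commands=[{"dx": 0.1,"dy": 0.02,"dz": 0,"rx": 0,"ry": 0,"rz": 0,"claw": 1},{"dx": 0.1,"dy": 0.02,"dz": 0,"rx": 0,"ry": 0,"rz": 0,"claw": 1},{"dx": 0.1,"dy": 0.02,"dz": 0,"rx": 0,"ry": 0,"rz": 0,"claw": 1},{"dx": 0.1,"dy": 0.02,"dz": 0,"rx": 0,"ry": 0,"rz": 0,"claw": 1},{"dx": 0.1,"dy": 0.02,"dz": 0,"rx": 0,"ry": 0,"rz": 0,"claw": 1}])

```text
time: 25.85
tool_pos: [0.596, -0.0013, 0.0633]
tool_rot: [0.0, 1.0, -0.004, 0.0]
contact_force: [-2.7, 2.9, 3.4]
gripper_width: 0.249
```

Call:
play_rows(commands=[{"dx": 0,"dy": 0,"dz": 0,"rx": 0,"ry": 0,"rz": 0,"claw": 1},{"dx": 0,"dy": 0,"dz": 0,"rx": 0,"ry": 0,"rz": 0,"claw": 1},{"dx": 0,"dy": 0,"dz": 0,"rx": 0,"ry": 0,"rz": 0,"claw": 1},{"dx": 0,"dy": 0,"dz": 0,"rx": 0,"ry": 0,"rz": 0,"claw": 1},{"dx": 0,"dy": 0,"dz": 0,"rx": 0,"ry": 0,"rz": 0,"claw": 1}])

```text
time: 26.35
tool_pos: [0.596, -0.0013, 0.0633]
tool_rot: [0.0, 1.0, -0.004, 0.0]
contact_force: [-2.6, 1.7, 3.1]
gripper_width: 0.25
```

Call:
play_rows(commands=[{"dx": 0,"dy": 0,"dz": 0,"rx": 0,"ry": 0,"rz": 0,"claw": 1},{"dx": 0,"dy": 0,"dz": 0,"rx": 0,"ry": 0,"rz": 0,"claw": 1},{"dx": 0,"dy": 0,"dz": 0,"rx": 0,"ry": 0,"rz": 0,"claw": 1},{"dx": 0,"dy": 0,"dz": 0,"rx": 0,"ry": 0,"rz": 0,"claw": 1}])

```text
time: 26.75
tool_pos: [0.596, -0.0013, 0.0633]
tool_rot: [0.0, 1.0, -0.004, 0.0]
contact_force: [-3.1, 2.0, 4.5]
gripper_width: 0.248
```

```bash
python3 - <<'E'
from h import *
print(slide())
look(2)
im=cv2.imread("pics/tt2.png")
r=quad(im,(205,105,262,140),"yellow");y=on("top",r[0],.058);print(y,"datum",y[:2]+np.array([-.03-.0002,.03-.0002]))
go(post(.1007,-.0312),-.008)
E
```

```text
(np.float64(0.13011065291531174), np.float64(0.00030822906289232896))
[ 0.73907251 -0.0305394   0.058     ] datum [ 0.70887251 -0.0007394 ]
d -2.94 3.15 0.01  r 0.000 -0.001 -0.001 | at [ 0.596  -0.0013  0.0633] yaw -0.009 t 26.9 w 0.252 j6 1.45 F [-2.4  3.2  3.4]
```

Cross done (slide ≈ 0.130, 0.000). Now red: slide ≈ (0.1007, −0.0312).

Call:
play_rows(commands=[{"dx": -0.8,"dy": 0.8,"dz": 0,"rx": 0,"ry": 0,"rz": 0,"claw": 1},{"dx": -1.8,"dy": 1.8,"dz": 0,"rx": 0,"ry": 0,"rz": 0,"claw": 1},{"dx": -2.6,"dy": 2.7,"dz": 0,"rx": 0,"ry": 0,"rz": 0,"claw": 1},{"dx": -2.95,"dy": 3.15,"dz": 0,"rx": 0,"ry": 0,"rz": 0,"claw": 1},{"dx": -2.95,"dy": 3.15,"dz": 0,"rx": 0,"ry": 0,"rz": 0,"claw": 1}])

```text
time: 27.35
tool_pos: [0.5658, -0.0337, 0.0633]
tool_rot: [0.001, 1.0, -0.005, 0.0]
contact_force: [-0.3, -1.0, 1.5]
gripper_width: 0.251
```

```bash
python3 - <<'E'
from h import *
print(slide())
look(3);go(post(.1007,-.0312),-.008)
im=cv2.imread("pics/tt3.png")
r=quad(im,(205,105,275,155),"yellow");y=on("top",r[0],.058);print(y)
E
```

```text
(np.float64(0.10013242148520217), np.float64(-0.03229531880394765))
d 0.06 -0.10 0.01  r 0.002 0.001 -0.001 | at [ 0.5658 -0.0336  0.0633] yaw -0.009 t 27.4 w 0.251 j6 1.39 F [-2.9 -2.9  2.9]
[ 0.7090068  -0.06303224  0.058     ]
```

View pics/tt3c.png

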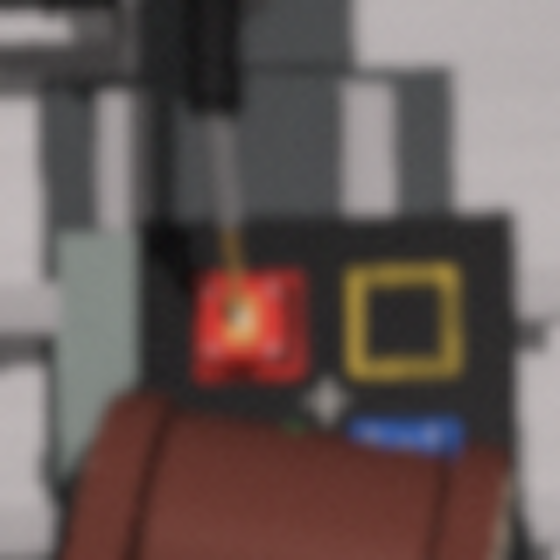

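View pics/ss3c.png

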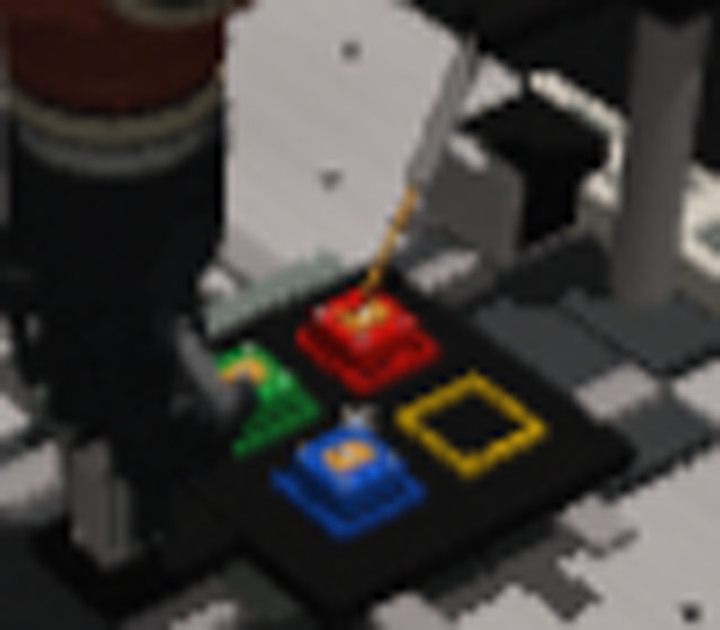

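Call:
play_rows(commands=[{"dx": 0.05,"dy": -0.1,"dz": 0,"rx": 0,"ry": 0,"rz": 0,"claw": 1},{"dx": 0.05,"dy": -0.1,"dz": 0,"rx": 0,"ry": 0,"rz": 0,"claw": 1},{"dx": 0.05,"dy": -0.1,"dz": 0,"rx": 0,"ry": 0,"rz": 0,"claw": 1},{"dx": 0.05,"dy": -0.1,"dz": 0,"rx": 0,"ry": 0,"rz": 0,"claw": 1},{"dx": 0.05,"dy": -0.1,"dz": 0,"rx": 0,"ry": 0,"rz": 0,"claw": 1}])

```text
time: 27.95
tool_pos: [0.5663, -0.0326, 0.0633]
tool_rot: [0.001, 1.0, -0.004, -0.0]
contact_force: [-2.5, -2.2, 3.5]
gripper_width: 0.248
```

```bash
python3 - <<'E'
from h import *
print(slide())
look(4)
for c in("top","side"): print(c,proj(c,[[.709,-.002,.071],[.709,-.002,.08],[.712,-.002,.08],[.709,.001,.08]]))
E
```

```text
(np.float64(0.10061756003821265), np.float64(-0.03119521998140327))
top [[229.35323608 134.96185021]
 [229.11054189 134.09993826]
 [229.08554784 133.00237047]
 [227.99068425 134.1369359 ]]
side [[279.38263735 154.65424218]
 [279.50102777 152.57747755]
 [280.16230941 152.25718279]
 [278.93545308 152.15927419]]
```

```bash
python3 - <<'E'
from h import *
a=cv2.imread("pics/tt4.png");crop(a,218,115,246,145,20,"a.png")
a=cv2.imread("pics/ss4.png");crop(a,265,140,295,170,20,"b.png")
E
```

```text
(no output)
```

View pics/a.png

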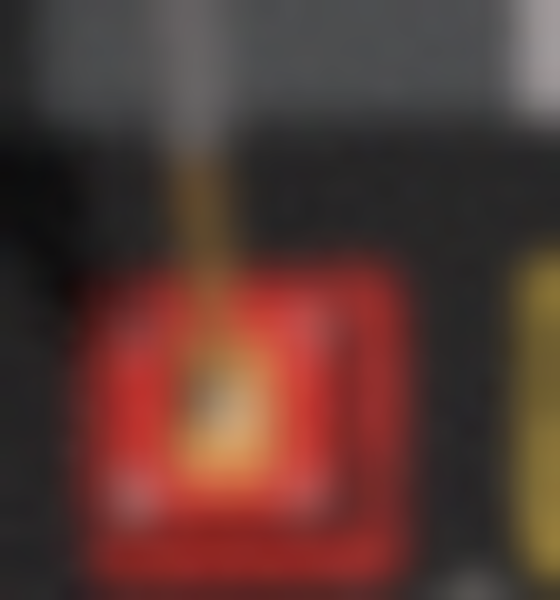

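View pics/b.png

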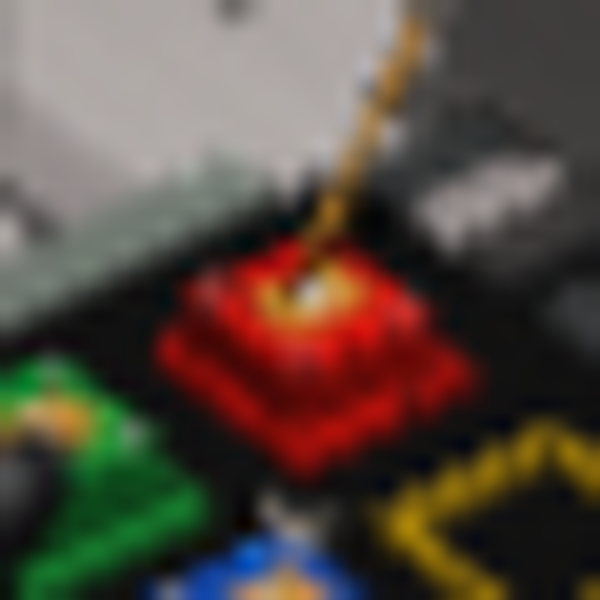

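Call:
play_rows(commands=[{"dx": 0,"dy": 0,"dz": 0,"rx": 0,"ry": 0,"rz": 0,"claw": 1},{"dx": 0,"dy": 0,"dz": 0,"rx": 0,"ry": 0,"rz": 0,"claw": 1},{"dx": 0,"dy": 0,"dz": 0,"rx": 0,"ry": 0,"rz": 0,"claw": 1},{"dx": 0,"dy": 0,"dz": 0,"rx": 0,"ry": 0,"rz": 0,"claw": 1},{"dx": 0,"dy": 0,"dz": 0,"rx": 0,"ry": 0,"rz": 0,"claw": 1}])

```text
time: 28.55
tool_pos: [0.5663, -0.0326, 0.0634]
tool_rot: [0.001, 1.0, -0.004, -0.0]
contact_force: [-2.7, -2.3, 4.0]
gripper_width: 0.248
```

Call:
play_rows(commands=[{"dx": 0,"dy": 0,"dz": 0,"rx": 0,"ry": 0,"rz": 0,"claw": 1},{"dx": 0,"dy": 0,"dz": 0,"rx": 0,"ry": 0,"rz": 0,"claw": 1},{"dx": 0,"dy": 0,"dz": 0,"rx": 0,"ry": 0,"rz": 0,"claw": 1},{"dx": 0,"dy": 0,"dz": 0,"rx": 0,"ry": 0,"rz": 0,"claw": 1},{"dx": 0,"dy": 0,"dz": 0,"rx": 0,"ry": 0,"rz": 0,"claw": 1}])

```text
time: 29.05
tool_pos: [0.5663, -0.0326, 0.0633]
tool_rot: [0.001, 1.0, -0.004, -0.0]
contact_force: [-2.8, -0.9, 2.2]
gripper_width: 0.249
```

```bash
python3 - <<'E'
from h import *
print(slide());go(post(.1603,-.0312),-.008)
E
```

```text
(np.float64(0.10061454440133603), np.float64(-0.031185521644361572))
d 5.97 -0.00 0.01  r 0.002 0.001 -0.001 | at [ 0.5663 -0.0326  0.0633] yaw -0.009 t 29.1 w 0.249 j6 1.39 F [-2.8 -0.9  2.2]
```

Call:
play_rows(commands=[{"dx": 1,"dy": 0,"dz": 0,"rx": 0,"ry": 0,"rz": 0,"claw": 1},{"dx": 2.8,"dy": 0,"dz": 0,"rx": 0,"ry": 0,"rz": 0,"claw": 1},{"dx": 4.6,"dy": 0,"dz": 0,"rx": 0,"ry": 0,"rz": 0,"claw": 1},{"dx": 5.7,"dy": 0,"dz": 0,"rx": 0,"ry": 0,"rz": 0,"claw": 1},{"dx": 5.95,"dy": 0,"dz": 0,"rx": 0,"ry": 0,"rz": 0,"claw": 1}])

```text
time: 29.55
tool_pos: [0.6267, -0.0328, 0.0634]
tool_rot: [0.001, 1.0, -0.004, -0.0]
contact_force: [-2.0, -0.3, 4.2]
gripper_width: 0.246
```

```bash
python3 - <<'E'
from h import *
print(slide());go(post(.1603,-.0312),-.008)
E
```

```text
(np.float64(0.16107996894471333), np.float64(-0.030925117374350844))
d -0.08 0.03 0.02  r 0.002 0.000 -0.001 | at [ 0.6267 -0.0328  0.0634] yaw -0.009 t 29.6 w 0.246 j6 1.41 F [-2.  -0.3  4.2]
```

Call:
play_rows(commands=[{"dx": -0.05,"dy": 0.03,"dz": 0,"rx": 0,"ry": 0,"rz": 0,"claw": 1},{"dx": -0.05,"dy": 0.03,"dz": 0,"rx": 0,"ry": 0,"rz": 0,"claw": 1},{"dx": -0.05,"dy": 0.03,"dz": 0,"rx": 0,"ry": 0,"rz": 0,"claw": 1},{"dx": -0.05,"dy": 0.03,"dz": 0,"rx": 0,"ry": 0,"rz": 0,"claw": 1},{"dx": -0.05,"dy": 0.03,"dz": 0,"rx": 0,"ry": 0,"rz": 0,"claw": 1}])

```text
time: 30.05
tool_pos: [0.6262, -0.0328, 0.0633]
tool_rot: [0.001, 1.0, -0.004, 0.0]
contact_force: [2.4, 0.2, 0.4]
gripper_width: 0.249
```

```bash
python3 - <<'E'
from h import *
print(slide());look(5)
a=cv2.imread("pics/ss5.png");crop(a,250,130,310,175,12,"c.png")
E
```

```text
(np.float64(0.16058119079944436), np.float64(-0.030959345743310003))
```

View pics/c.png

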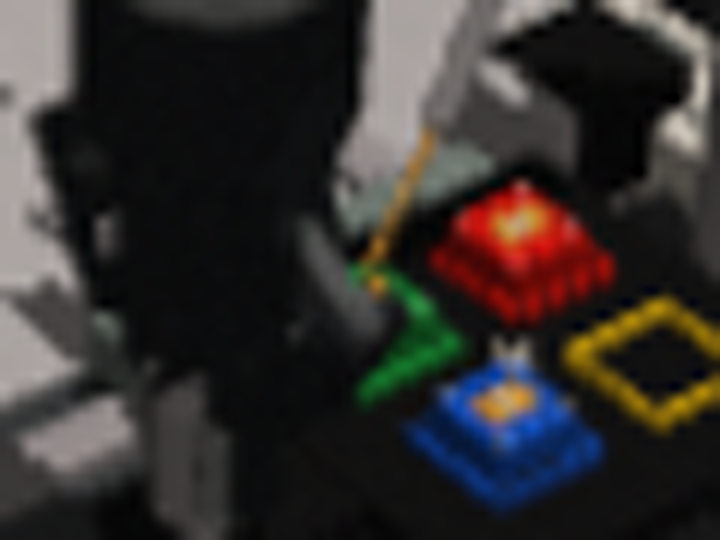

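View pics/tt5c.png

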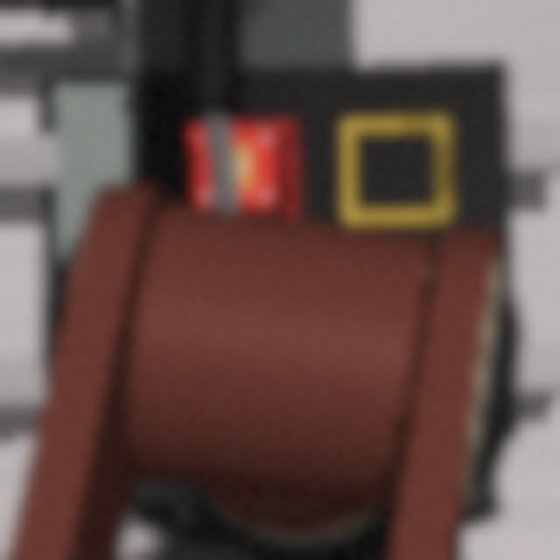

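Call:
play_rows(commands=[{"dx": 0,"dy": 0.02,"dz": 0,"rx": 0,"ry": 0,"rz": 0,"claw": 1},{"dx": 0,"dy": 0.02,"dz": 0,"rx": 0,"ry": 0,"rz": 0,"claw": 1},{"dx": 0,"dy": 0.02,"dz": 0,"rx": 0,"ry": 0,"rz": 0,"claw": 1},{"dx": 0,"dy": 0.02,"dz": 0,"rx": 0,"ry": 0,"rz": 0,"claw": 1},{"dx": 0,"dy": 0.02,"dz": 0,"rx": 0,"ry": 0,"rz": 0,"claw": 1}])

```text
time: 30.65
tool_pos: [0.6262, -0.0329, 0.0633]
tool_rot: [0.0, 1.0, -0.004, 0.0]
contact_force: [2.3, 2.2, 0.8]
gripper_width: 0.249
```

Call:
play_rows(commands=[{"dx": 0,"dy": 0,"dz": 0,"rx": 0,"ry": 0,"rz": 0,"claw": 1},{"dx": 0,"dy": 0,"dz": 0,"rx": 0,"ry": 0,"rz": 0,"claw": 1},{"dx": 0,"dy": 0,"dz": 0,"rx": 0,"ry": 0,"rz": 0,"claw": 1},{"dx": 0,"dy": 0,"dz": 0,"rx": 0,"ry": 0,"rz": 0,"claw": 1},{"dx": 0,"dy": 0,"dz": 0,"rx": 0,"ry": 0,"rz": 0,"claw": 1}])

```text
time: 31.15
tool_pos: [0.6262, -0.0329, 0.0634]
tool_rot: [0.0, 1.0, -0.004, 0.0]
contact_force: [2.0, 1.5, -0.2]
gripper_width: 0.25
```

```bash
python3 - <<'E'
from h import *
print(slide());go(post(.1600,.0290),-.008)
E
```

```text
(np.float64(0.1606081570164001), np.float64(-0.03098840084602846))
d -0.06 -6.00 0.01  r 0.001 -0.000 -0.001 | at [ 0.6262 -0.0329  0.0634] yaw -0.009 t 31.1 w 0.250 j6 1.41 F [ 2.   1.5 -0.2]
```

Grip has stayed constant. Now blue (60 mm to the left).

Call:
play_rows(commands=[{"dx": 0,"dy": -1,"dz": 0,"rx": 0,"ry": 0,"rz": 0,"claw": 1},{"dx": 0,"dy": -2.8,"dz": 0,"rx": 0,"ry": 0,"rz": 0,"claw": 1},{"dx": 0,"dy": -4.5,"dz": 0,"rx": 0,"ry": 0,"rz": 0,"claw": 1},{"dx": -0.05,"dy": -5.6,"dz": 0,"rx": 0,"ry": 0,"rz": 0,"claw": 1},{"dx": -0.05,"dy": -6,"dz": 0,"rx": 0,"ry": 0,"rz": 0,"claw": 1}])

```text
time: 31.65
tool_pos: [0.6262, 0.0283, 0.0634]
tool_rot: [0.001, 1.0, -0.004, 0.0]
contact_force: [2.0, -2.7, 0.2]
gripper_width: 0.248
```

Call:
play_rows(commands=[{"dx": 0,"dy": 0,"dz": 0,"rx": 0,"ry": 0,"rz": 0,"claw": 1}])

```text
time: 31.75
tool_pos: [0.6263, 0.0289, 0.0634]
tool_rot: [0.001, 1.0, -0.003, 0.0]
contact_force: [2.6, -2.5, -0.1]
gripper_width: 0.247
```

```bash
python3 - <<'E'
from h import *
print(slide());go(post(.1600,.0290),-.008);look(6)
a=cv2.imread("pics/ss6.png");crop(a,250,130,310,175,12,"d.png")
E
```

```text
(np.float64(0.16011621087674396), np.float64(0.030782746099960505))
d -0.01 0.18 0.02  r 0.001 -0.000 0.001 | at [0.6263 0.0289 0.0634] yaw -0.007 t 31.8 w 0.247 j6 1.51 F [ 2.6 -2.5 -0.1]
```

View pics/d.png

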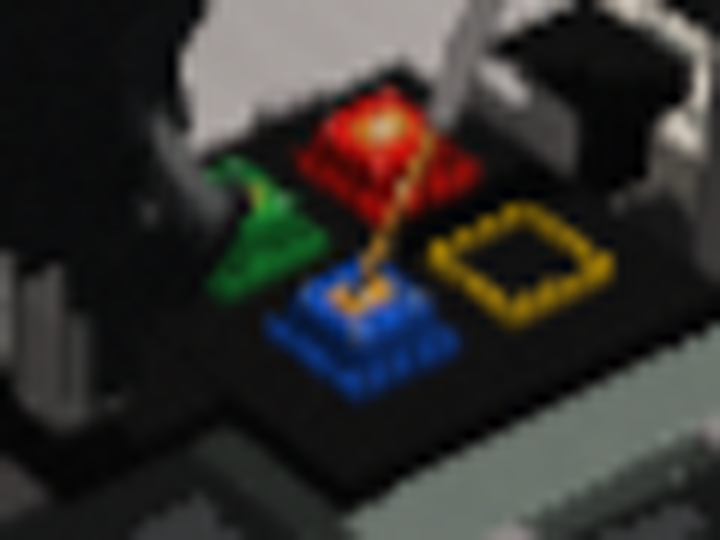

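Call:
play_rows(commands=[{"dx": 0,"dy": 0.15,"dz": 0,"rx": 0,"ry": 0,"rz": 0,"claw": 1},{"dx": 0,"dy": 0.15,"dz": 0,"rx": 0,"ry": 0,"rz": 0,"claw": 1},{"dx": 0,"dy": 0.15,"dz": 0,"rx": 0,"ry": 0,"rz": 0,"claw": 1},{"dx": 0,"dy": 0.15,"dz": 0,"rx": 0,"ry": 0,"rz": 0,"claw": 1},{"dx": 0,"dy": 0.15,"dz": 0,"rx": 0,"ry": 0,"rz": 0,"claw": 1}])

```text
time: 32.35
tool_pos: [0.6262, 0.0275, 0.0633]
tool_rot: [-0.0, 1.0, -0.004, 0.0]
contact_force: [2.8, 2.1, 0.7]
gripper_width: 0.248
```

```bash
python3 - <<'E'
from h import *
print(slide());look(7)
a=cv2.imread("pics/ss7.png");crop(a,265,140,295,170,20,"e.png")
E
```

```text
(np.float64(0.16010187037210408), np.float64(0.02939802555954055))
```

View pics/e.png

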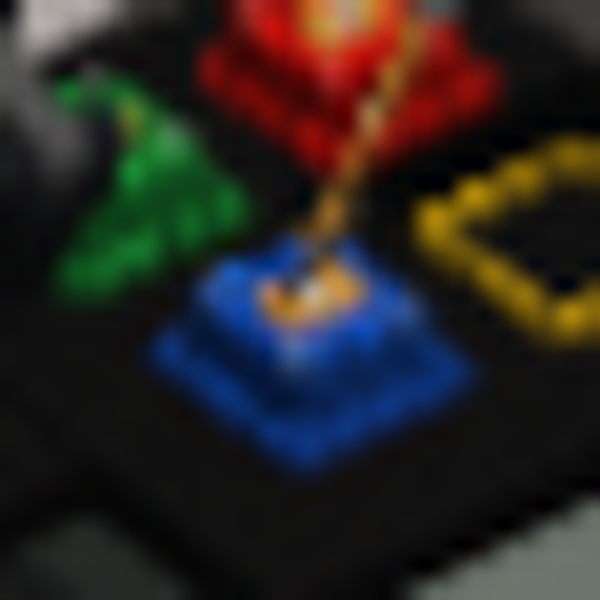

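Call:
play_rows(commands=[{"dx": 0,"dy": 0,"dz": 0,"rx": 0,"ry": 0,"rz": 0,"claw": 1},{"dx": 0,"dy": 0,"dz": 0,"rx": 0,"ry": 0,"rz": 0,"claw": 1},{"dx": 0,"dy": 0,"dz": 0,"rx": 0,"ry": 0,"rz": 0,"claw": 1},{"dx": 0,"dy": 0,"dz": 0,"rx": 0,"ry": 0,"rz": 0,"claw": 1},{"dx": 0,"dy": 0,"dz": 0,"rx": 0,"ry": 0,"rz": 0,"claw": 1}])

```text
time: 32.95
tool_pos: [0.6262, 0.0275, 0.0634]
tool_rot: [-0.0, 1.0, -0.004, 0.0]
contact_force: [1.3, 2.5, 0.6]
gripper_width: 0.249
```

Call:
play_rows(commands=[{"dx": 0,"dy": 0,"dz": 0,"rx": 0,"ry": 0,"rz": 0,"claw": 1},{"dx": 0,"dy": 0,"dz": 0,"rx": 0,"ry": 0,"rz": 0,"claw": 1},{"dx": 0,"dy": 0,"dz": 0,"rx": 0,"ry": 0,"rz": 0,"claw": 1},{"dx": 0,"dy": 0,"dz": 0,"rx": 0,"ry": 0,"rz": 0,"claw": 1},{"dx": 0,"dy": 0,"dz": 0,"rx": 0,"ry": 0,"rz": 0,"claw": 1}])

```text
time: 33.45
tool_pos: [0.6262, 0.0274, 0.0634]
tool_rot: [-0.0, 1.0, -0.004, 0.0]
contact_force: [2.5, 1.5, 0.3]
gripper_width: 0.248
```

Call:
play_rows(commands=[{"dx": -1,"dy": 0,"dz": 0,"rx": 0,"ry": 0,"rz": 0,"claw": 1},{"dx": -3,"dy": 0.3,"dz": 0,"rx": 0,"ry": 0,"rz": 0,"claw": 1},{"dx": -5.5,"dy": 0.8,"dz": 0,"rx": 0,"ry": 0,"rz": 0,"claw": 1},{"dx": -8,"dy": 1.4,"dz": 0,"rx": 0,"ry": 0,"rz": 0,"claw": 1},{"dx": -10,"dy": 2,"dz": 0,"rx": 0,"ry": 0,"rz": 0,"claw": 1}])

```text
time: 33.95
tool_pos: [0.5254, 0.0082, 0.0633]
tool_rot: [-0.0, 1.0, -0.004, 0.001]
contact_force: [4.8, 3.3, -0.0]
gripper_width: 0.247
```

```bash
python3 - <<'E'
from h import *
print(slide());go(post(.001,.0),-.008)
E
```

```text
(np.float64(0.059421057921757926), np.float64(0.009321114178161253))
d -5.84 0.93 0.00  r -0.000 -0.002 0.000 | at [0.5254 0.0082 0.0633] yaw -0.008 t 34.0 w 0.247 j6 1.45 F [ 4.8  3.3 -0. ]
```

Call:
play_rows(commands=[{"dx": -2,"dy": 0.4,"dz": 0,"rx": 0,"ry": 0,"rz": 0,"claw": 1},{"dx": -3.8,"dy": 0.8,"dz": 0,"rx": 0,"ry": 0,"rz": 0,"claw": 1},{"dx": -5,"dy": 0.9,"dz": 0,"rx": 0,"ry": 0,"rz": 0,"claw": 1},{"dx": -5.6,"dy": 0.9,"dz": 0,"rx": 0,"ry": 0,"rz": 0,"claw": 1},{"dx": -5.8,"dy": 0.9,"dz": 0,"rx": 0,"ry": 0,"rz": 0,"claw": 1}])

```text
time: 34.45
tool_pos: [0.467, -0.0006, 0.0633]
tool_rot: [0.0, 1.0, -0.004, 0.001]
contact_force: [2.4, 0.1, 0.4]
gripper_width: 0.25
```

Call:
play_rows(commands=[{"dx": 0,"dy": 0,"dz": 0,"rx": 0,"ry": 0,"rz": 0,"claw": 1},{"dx": 0,"dy": 0,"dz": 0,"rx": 0,"ry": 0,"rz": 0,"claw": 0.45},{"dx": 0,"dy": 0,"dz": 0,"rx": 0,"ry": 0,"rz": 0,"claw": 0.45},{"dx": 0,"dy": 0,"dz": -3,"rx": 0,"ry": 0,"rz": 0,"claw": 0.45},{"dx": 0,"dy": 0,"dz": -7,"rx": 0,"ry": 0,"rz": 0,"claw": 0.45}])

```text
time: 34.95
tool_pos: [0.4642, -0.0004, 0.1309]
tool_rot: [-0.0, 1.0, -0.004, -0.003]
contact_force: [1.1, -0.2, -0.2]
gripper_width: 0.55
```

Call:
play_rows(commands=[{"dx": 0,"dy": 4,"dz": -4,"rx": 0,"ry": 0,"rz": 0,"claw": 0.45},{"dx": 0,"dy": 9,"dz": -6,"rx": 0,"ry": 0,"rz": 0,"claw": 0.45},{"dx": 0,"dy": 14,"dz": -6,"rx": 0,"ry": 0,"rz": 0,"claw": 0.45},{"dx": 0,"dy": 18,"dz": -6,"rx": 0,"ry": 0,"rz": 0,"claw": 0.45},{"dx": 0,"dy": 18,"dz": -6,"rx": 0,"ry": 0,"rz": 0,"claw": 0.45}])

```text
time: 35.45
tool_pos: [0.4626, -0.1852, 0.1911]
tool_rot: [0.001, 1.0, -0.007, -0.004]
contact_force: [-0.5, 0.6, -0.3]
gripper_width: 0.55
```

Call:
play_rows(commands=[{"dx": 0,"dy": 0,"dz": 0,"rx": 0,"ry": 0,"rz": 0,"claw": 0.45},{"dx": 0,"dy": 0,"dz": 0,"rx": 0,"ry": 0,"rz": 0,"claw": 0.45},{"dx": 0,"dy": 0,"dz": 0,"rx": 0,"ry": 0,"rz": 0,"claw": 0.45}])

```text
time: 35.75
tool_pos: [0.4625, -0.1842, 0.1906]
tool_rot: [0.0, 1.0, -0.006, -0.004]
contact_force: [0.5, 0.7, -0.6]
gripper_width: 0.549
```

```bash
python3 - <<'E'
from h import *
print(monitor.state()["tool_pos"],monitor.state()["contact_force"])
im=grab_frame("top");cv2.imwrite("pics/t9.png",im);crop(im,195,85,275,225,4.2,"t9c.png")
r=quad(im,(205,138,275,192),"yellow");print("yellow nest",on("top",r[0],.058),"slide0 ref x .6084")
for c,uv in dict(blue=(242,193),green=(219,194),red=(219,172)).items(): chip(im,uv,c,.071)
im=grab_frame("side");cv2.imwrite("pics/s10.png",im);crop(im,210,120,320,210,7,"s10c.png")
E
```

```text
[ 0.46253115 -0.18415697  0.19060424] [ 0.51684001  0.71394392 -0.57766067]
yellow nest [ 0.60974555 -0.02989086  0.058     ] slide0 ref x .6084
blue dot px [240.69 192.94] world [ 0.5508 -0.0286] | outline px [241.35 193.75] [ 0.5487 -0.0303] sides 0.0426 0.0427 ang -1.7
green dot px [217.82 193.95] world [0.5499 0.0322] | outline px [218.4  193.27] [0.5517 0.0306] sides 0.0343 0.0346 ang -3.7
red dot px [217.71 171.73] world [0.6097 0.0314] | outline px [218.77 172.3 ] [0.6081 0.0286] sides 0.0437 0.0449 ang -1.3
```

View pics/t9c.png

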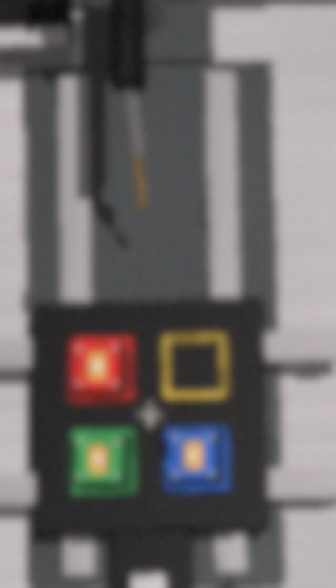

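View pics/s10c.png

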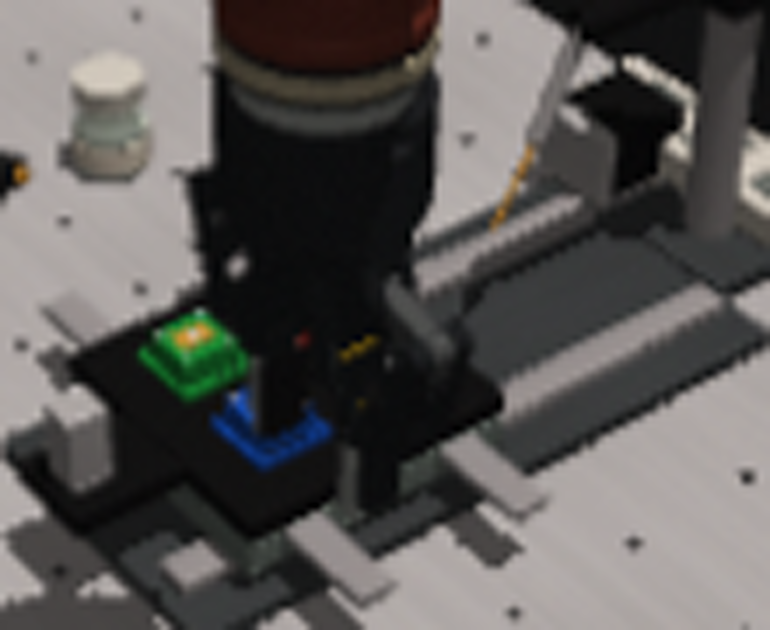

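```bash
python3 - <<'E'
from plant import ticket, monitor
print(ticket.job_done(), monitor.state()["time"])
E
```

```text
the job is handed in; nothing more can be done
the job is handed in; nothing more can be done
```

The job is handed in, at about 36 s of the 210 s allowed. No verdict came back, so the results below rest on my own measurements.

- **Loading:** The yellow mount was absent. Red, green and blue are seated in their own nests. In the top view their dots read about 1–2 mm to the left of the nest centres. That is inside the pocket clearance and the 4 mm limit.
- **Pointing:** I referenced the carrier against its x stop and its right y stop. Then I stood still for a second or more, in order:

| Point | slide_x (m) | slide_y (m) |
|---|---|---|
| Cross | 0.130 | 0.000 |
| Red | 0.1006 | −0.031 |
| Green | 0.1606 | −0.031 |
| Blue | 0.160 | 0.029 |

  The red and blue targets had both slides, and green's mainly slide_y, nudged by about 1 mm for the mounts' offsets in their nests. The camera images agreed to about 1–2 mm at the cross, red and blue. At green the gripper hid most of the dot, so that one rests mainly on the slide reading.
- **End state:** The carrier is drawn out to about 1.4 mm from its stop, measured by camera. All three mounts are in their nests in the last top view; the last side view shows only green and part of blue. The gripper is open and clear of everything. I saw no slackened grip, no knocked mount and no contact with the needle, and I did not re-measure the other items on the table at the end.
- **Disagreements:** The needle tip measured from the images scattered by about 3 mm, so I relied on the stops for the final positions. The mounts' dots, about 13 mm higher than the nest lips, read about 1.2 mm further left than the nests. I took this as the mounts' real offset in their nests, because it matched the arm's own positions.

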